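# Set out the stamping display on the counter stand

### The job

Set out the new goods on the wooden display stand. At the front, lay the flat pink carton inside the lipped place, put the black ink pad squarely and centrally on top of it, and the roll of paper tape centrally on top of the ink pad. Behind this pile, stand the roller stamp upright in the block with the square hole and the slim white carton upright in the block with the long slot, both right down on the bottom, and let go of everything.

Things in the scene. Friction and masses are not known exactly. Their poses are not given: they have to be found in the camera images.
- pink_carton: Flat pink carton, loose, 68 (own x) x 100 (own y) x 18 mm (z), lying flat. Origin: centre of its underside, z up. Grip it across the 68 mm side.
- ink_pad: Plain black ink pad, closed, loose, 66 to 69 (own x) x 76 (own y) x 20 mm (z; the pile rests at 19 mm), lying flat. Origin: centre of its underside, z up. Grip it across its own x.
- tape_roll: Roll of paper tape, pale top and golden striped side, loose, solid, 51 mm across and 18 mm high, lying flat. Origin: centre of its underside, z up.
- stamp: Black roller stamp, loose, standing upright, 23 x 23 x 68 mm high, its cap (upper 22 mm) is fixed. Origin: centre of its foot, z up. Grip it by the cap.
- slim_carton: Slim white carton standing alone, loose, 20 (own x) x 60 (own y) x 99 mm high; not one of those in the pine bin at the back. Origin: centre of its foot, z up. Grip across 20 mm, near the top. The five goods start in any order on four spots of a brown paper sheet (look only) and one at the far right, on the table beyond the wooden card box.
- stand: Wooden display board, fixed, 205 (own x) x 215 (own y) x 10 mm, left or right of the sticker racks (130 mm high). Origin: centre of its underside; own x points to its back. Lipped place, 84 (x) x 116 (y) mm inside, lips 6 mm wide and 4 mm high, centred at own x = -48 mm, y = 0 on the board's top. Two holder blocks stand on it, about 52 mm behind and 56 mm left and right of its origin.
- slot_block: Wooden holder block with a long slot, fixed on the stand, 48 (own x) x 88 (own y) x 32 mm high. Origin: centre of its underside (on the board's top). The slot in its top is central, 28 (x) x 68 (y) mm, bevelled to 36 x 76 at the mouth, 22 mm deep: its bottom is 10 mm above the origin.
- socket_block: Wooden holder block with a square hole, fixed on the stand, 54 x 54 x 32 mm high. Origin: centre of its underside (on the board's top). The hole in its top is central, 30 x 30 mm, bevelled to 38 at the mouth, 22 mm deep: its bottom is 10 mm above the origin.
Not all that is in view belongs to the job. Of the things that look like the stamp, the larger one is meant.

How it is judged:
By the outcome, as a careful person would: the job done as asked, in the order asked, and still so for the second after the job is handed in, with the robot touching nothing.
It also fails if it takes over 131 s, if anything falls off the work surface, if the arm or the gripper's body presses on something with over 40 N, if the wrist force passes 120 N, or if a joint passes its speed limit or range.

### The arm

A 6-joint arm with a two-finger parallel gripper is mounted at the origin on a cart in front of the work surface, level with it; the furniture and walls round the work are solid. World frame = base frame: x ahead of the robot, y to its left, z up, the work surface at z = 0. Lengths are in m, angles in rad, forces in N, time in s.
With the tool pointing down it reaches from about 0.35 to 0.975 m from the base axis. Payload 4.9 kg.
Tool frame: the origin (TCP) lies midway between the tips of the shut fingers; the grasp point (between the pads) lies 19 mm behind it; z points along the fingers, y is the line along which they close (so a half turn about z gives the same grasp; the last joint's range is limited). The gripper opens to 85 mm and grips with 20 to 120 N. Pads are 22 mm wide; open, the fingers measure 114 mm over their backs; the gripper's body (76 mm by 85 mm) begins 54 mm behind the grasp point. The pads swing forward as they close: fully open they stand 13 mm farther back than shut.
Start: joints at [1.149, 0.053, 1.613, -0, 1.476, -0.119], TCP at [0.186, 0.597, 0.195] pointing down, gripper open.
Joint ranges: [-3.01, 3.01], [-1.01, 2.22], [0.06, 2.58], [-1.02, 4.17], [0.09, 2.62], [-3.14, 3.14]. Speed limits (rad/s): [2.57, 2.57, 3.14, 3.14, 3.14, 3.14].

### API

Orientations are given as a unit quaternion [w, x, y, z].
In Python, from plant import manip gives the robot as it stands.
- The arm moves only by the tool move_arm, never from a script. Its argument "increments" is one flat list of numbers, 5 for each row, row after row: the shift along the tool's x, y, z in mm, then the turn about the tool's z in rad, then the opening, from 0 (shut) to 1 (fully open). In form: [tx, ty, tz, spin, jaw, tx, ty, tz, spin, jaw, ...]. A call has 1 to 8 rows; each row shifts and turns the commanded pose from where the row before left it, along the tool's axes as they then stand; what a row does not reach is not made up. A row lasts 1/12 s, in which the tool goes at most 41.7 mm and 7.16 degrees, less where a joint would pass 70% of its speed; a pose out of reach is approached as far as the arm can. A call with a gripper value outside its range is refused whole. The fingers move at their own pace and stop on an object; the grip force is fixed at half the most. Time passes only in rows, so rows that do not move let the fingers close. It gives the time, the measured TCP pose, the force, the opening and the grip force at its end, in the units of the state.
- manip.state(): the state, without advancing time (a new reading comes with each control period).
- manip.grab_frame(name): name is "scene" or "top"; returns a dict with "image" (400x640x3 uint8, blue, green, red), "fov_y" (degrees; the focal length in pixels is half the picture's height over the tangent of half this angle, whatever the lens; pixels are square), "cx", "cy" (the principal point, pixels), "eye" and "rotation" of the camera in the world. Camera axes: x right, y down, z forward; pixel columns grow to the right and rows downward; lengths in m; the calibration is good to about 2 mm. A picture is of the moment at which its call begins. There is no depth.
- manip.job_done(): hands the job in; it is judged then, once.
The state is a dict: "time": time; "joint_pos": joint angles; "joint_vel": joint speeds; "joint_efforts": joint torques, N m; "tool_pos": TCP position; "tool_rot": TCP orientation; "contact_force": force on the tool from outside, world axes, zero at the start; "ft_torque": the same for the moment, N m; "gripper_width": opening from 0.0 (shut) to 1.0 (fully open); "grasp_force": force on a finger pad.
Only numpy, scipy, OpenCV 4.12 (cv2) and the standard library are available. Lean on these libraries where they do the work, as an engineer would, in place of code of your own. Each camera call takes 0.05 s, during which the arm holds its last target. There are 200 camera calls.

## Working session

There is one attempt and no reset: what is moved stays moved. The work goes in short steps, Python scripts to look and compute and a tool call to move; the robot and the scene stay as the last step left them, time stands still between calls to the robot, and variables do not carry over. Pictures are saved under pics/ and viewed, at most 14 in all, crops included, and the job is handed in when it is done.

Besides the shell and the picture viewer there is one more tool, called after "Call:" in YAML: its name, and indented under it one key for each argument. move_arm: Moves the arm, as the interface text tells. Its arguments: {"type":"object","properties":{"increments":{"type":"array"}},"required":["increments"]}

```bash
mkdir -p pics; ls; python3 - <<'E'
from plant import manip
import cv2,pickle
print(manip.state())
for n in("scene","top"):
    f=manip.grab_frame(n); cv2.imwrite(f"pics/{n}0.png",f["image"]); pickle.dump(f,open(f"{n}0.pkl","wb"))
    print({k:v for k,v in f.items() if k!="image"})
E
```

```text
pics
{'time': 0.0, 'joint_pos': array([ 1.14898155e+00,  5.33569244e-02,  1.61427650e+00, -3.57552836e-05,
        1.47599740e+00, -1.18944994e-01]), 'joint_vel': array([ 1.21123540e-03,  5.21882593e-04,  6.74569904e-04, -2.54816757e-04,
        3.53469551e-05, -1.72094008e-03]), 'joint_efforts': array([-1.49341635e-03, -3.93672073e+01, -3.70180321e+01, -7.07467279e-05,
        6.90075583e-03,  7.53090518e-06]), 'tool_pos': array([0.18610621, 0.59592636, 0.1938735 ]), 'tool_rot': array([-2.55045746e-04,  1.50854990e-01,  9.88555377e-01, -9.86813438e-04]), 'contact_force': array([-0.00716551,  0.18808679, -0.42390871]), 'ft_torque': array([-0.0056919 ,  0.03165443, -0.00968495]), 'grasp_force': 0.0, 'gripper_width': 0.999073717182984}
{'fov_y': 48.691176475125346, 'cx': 321.28614132954635, 'cy': 200.99205174050442, 'eye': array([ 0.0238117 , -0.75046149,  0.85630209]), 'rotation': array([-0.3896426 ,  0.88052576, -0.24823621,  0.10598029])}
{'fov_y': 49.970773157335586, 'cx': 319.3775302224795, 'cy': 194.00557077452098, 'eye': array([ 0.32697572, -0.00704096,  1.56831004]), 'rotation': array([-0.03705049,  0.71496187, -0.6965281 ,  0.0480146 ])}
```

View pics/scene0.png

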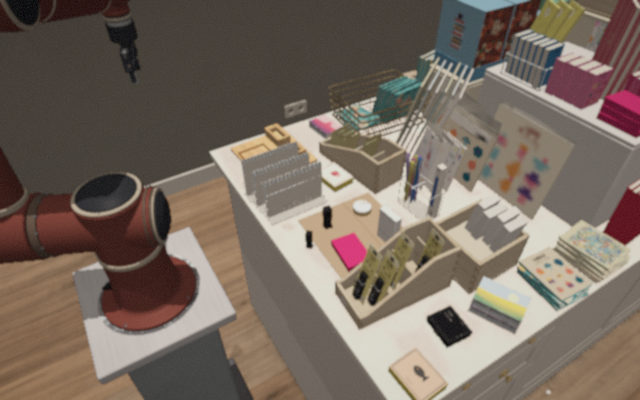

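View pics/top0.png

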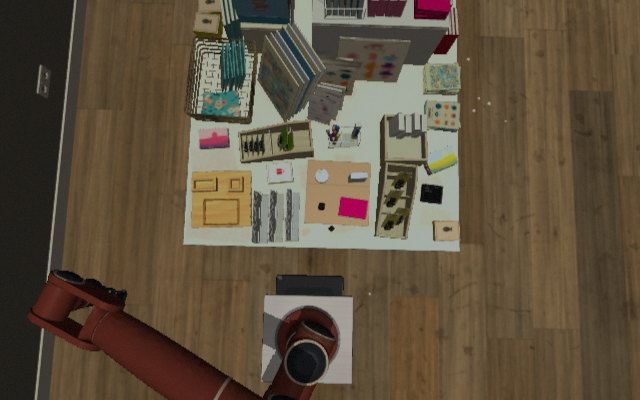

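The stand is at the top view's left (191–252, 171–227). The ink pad is at the far right (431,194), with the pink carton (353,208), tape (322,176), stamp (321,206) and slim carton (358,176) on the brown sheet. A smaller stamp decoy is at (331,228).

```bash
cat > h.py <<'E'
import numpy as np,cv2,pickle
from scipy.spatial.transform import Rotation as R
def load(n): return pickle.load(open(n+".pkl","rb"))
def grab(n,tag):
    from plant import manip
    f=manip.grab_frame(n); pickle.dump(f,open(n+tag+".pkl","wb")); cv2.imwrite(f"pics/{n}{tag}.png",f["image"]); return f
def rot(q): return R.from_quat([q[1],q[2],q[3],q[0]])
def foc(f): return f["image"].shape[0]/2/np.tan(np.radians(f["fov_y"]/2))
def ray(f,px):
    px=np.atleast_2d(px).astype(float)
    d=np.c_[(px[:,0]-f["cx"])/foc(f),(px[:,1]-f["cy"])/foc(f),np.ones(len(px))]
    return rot(f["rotation"]).apply(d)
def plane(f,px,z):
    d=ray(f,px); e=f["eye"]; return (e+d*((z-e[2])/d[:,2])[:,None])
def proj(f,P):
    c=rot(f["rotation"]).inv().apply(np.atleast_2d(P)-f["eye"]); return np.c_[c[:,0],c[:,1]]/c[:,2:]*foc(f)+[f["cx"],f["cy"]]
def crop(f,x0,y0,x1,y1,s,name): cv2.imwrite(f"pics/{name}.png",cv2.resize(f["image"][y0:y1,x0:x1],None,fx=s,fy=s,interpolation=cv2.INTER_CUBIC))
E
python3 - <<'E'
from h import *
t=load("top0");s=load("scene0")
crop(t,180,130,280,240,5,"c1"); crop(t,295,150,455,250,5,"c2"); crop(s,280,180,480,350,4,"c3"); crop(s,220,110,340,210,5,"c4")
for n,p,q in[("ink",(431,194),(449,324)),("tape",(322,176),(362,207)),("pink",(353,208),(350,250))]: print(n,plane(t,p,.018),plane(s,q,.018))
E
```

```text
ink [[ 0.52591295 -0.43668459  0.018     ]] [[ 0.52619469 -0.44242238  0.018     ]]
tape [[ 0.5813946  -0.03668799  0.018     ]] [[ 0.57971392 -0.04277581  0.018     ]]
pink [[ 0.46698119 -0.15205339  0.018     ]] [[ 0.46307361 -0.15602108  0.018     ]]
```

View pics/c1.png

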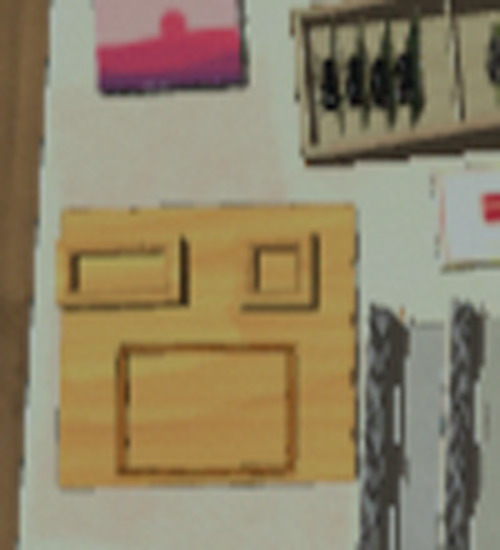

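View pics/c2.png

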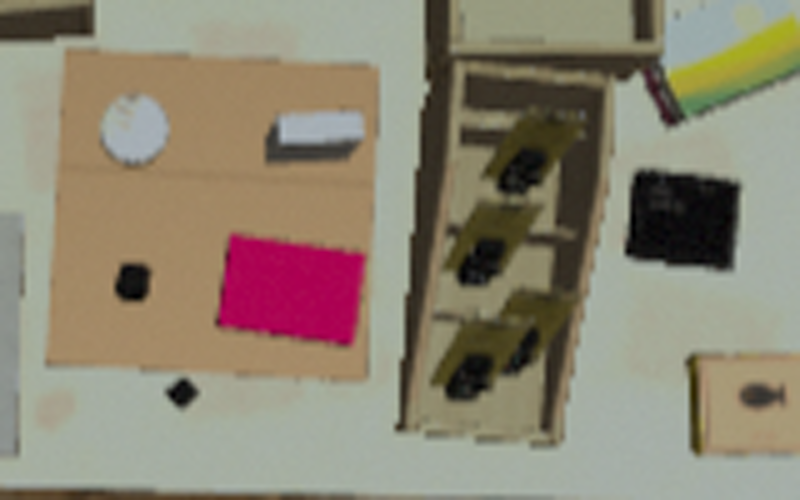

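View pics/c3.png

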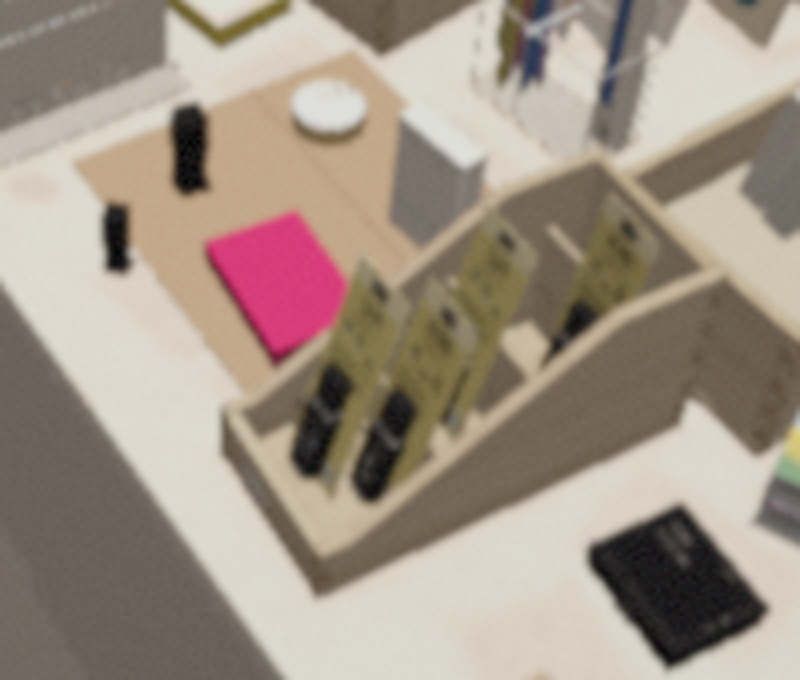

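c1 shows the stand square-on, with the slot block at back-left, the socket block at back-right and the lipped place in front. c2 and c3 show the five goods clearly, and the larger stamp is the one on the sheet. Now I'll measure them with masks.

```bash
cat >> h.py <<'E'
K=4
def blob(f,box,fn,k=0):
    "largest contour (full-res px) of mask fn(B,G,R ints, HSV) in box, upsampled K"
    x0,y0,x1,y1=box
    im=cv2.resize(f["image"][y0:y1,x0:x1],None,fx=K,fy=K,interpolation=cv2.INTER_CUBIC)
    hsv=cv2.cvtColor(im,cv2.COLOR_BGR2HSV).astype(int)
    m=fn(*[im[...,i].astype(int) for i in range(3)],hsv).astype(np.uint8)
    m=cv2.morphologyEx(m,cv2.MORPH_CLOSE,np.ones((2*k+1,2*k+1)))
    m=cv2.morphologyEx(m,cv2.MORPH_OPEN,np.ones((7,7)))
    c=max(cv2.findContours(m,cv2.RETR_EXTERNAL,cv2.CHAIN_APPROX_NONE)[0],key=cv2.contourArea)[:,0]
    return (c+.5)/K-.5+[x0,y0]
def rect(f,c,z):
    "centre xy mm, sizes mm, direction (deg) of long side in world, hull corners"
    P=plane(f,c,z)[:,:2]*1000
    r=cv2.minAreaRect(P.astype(np.float32)); b=cv2.boxPoints(r)
    e=[b[1]-b[0],b[2]-b[1]]; l=max(e,key=np.linalg.norm)
    return np.round(r[0],1),np.round(sorted(r[1]),1),round(float(np.degrees(np.arctan2(l[1],l[0]))%180),1)
pink=lambda B,G,R,H:(R-G>80)
black=lambda B,G,R,H:(R+G+B<150)
white=lambda B,G,R,H:(R+G+B>510)
orange=lambda B,G,R,H:(R-B>60)
E
python3 - <<'E'
from h import *
t=load("top0");s=load("scene0")
print("pink",rect(t,blob(t,(330,190,378,225),pink),.018),rect(s,blob(s,(325,225,375,275),pink),.018))
print("ink",rect(t,blob(t,(415,180,450,208),black),.019),rect(s,blob(s,(420,300,475,350),black),.012))
print("stampTop",rect(t,blob(t,(312,198,330,216),black),.068))
wt=lambda B,G,R,H:(H[...,1]<50)&(H[...,2]>110)
print("tape",rect(t,blob(t,(310,165,335,187),wt),.018))
print("slim",rect(t,blob(t,(345,168,372,184),wt),.099))
print("slim2",rect(s,blob(s,(370,203,405,245),lambda B,G,R,H:(R+G+B>480)),.099))
print("tape2",rect(s,blob(s,(345,193,378,222),wt),.018))
print("stand",rect(t,blob(t,(188,165,262,235),orange,9),.010))
im=t["image"]
for p in[(200,220),(225,215),(321,206),(322,176),(358,175),(353,208),(431,194),(262,200),(340,190)]: print(p,im[p[1],p[0]])
E
```

```text
pink (array([ 469.1, -151.7]), array([ 68.6, 100.6]), 83.0) (array([ 465.5, -156.8]), array([ 70.4, 103.9]), 83.6)
ink (array([ 527.6, -436.4]), array([65.3, 76.5]), 84.9) (array([ 525.3, -442.3]), array([65.7, 74.6]), 84.0)
stampTop (array([466.1, -34.8]), array([20.2, 22.9]), 1.5)
tape (array([583.7, -34.8]), array([50. , 50.3]), 91.6)
slim (array([ 575.2, -162.7]), array([22.3, 59.8]), 94.5)
slim2 (array([ 547.5, -188.5]), array([ 87.5, 148. ]), 54.1)
tape2 (array([581.8, -38.2]), array([52.9, 55.4]), 55.7)
stand (array([489.8, 330.2]), array([203. , 216.7]), 92.8)
(200, 220) [ 78 137 169]
(225, 215) [ 69 129 169]
(321, 206) [22 24 23]
(322, 176) [179 173 164]
(358, 175) [180 173 164]
(353, 208) [ 82   1 173]
(431, 194) [15 13 15]
(262, 200) [137 146 140]
(340, 190) [ 99 136 161]
```

View pics/c4.png

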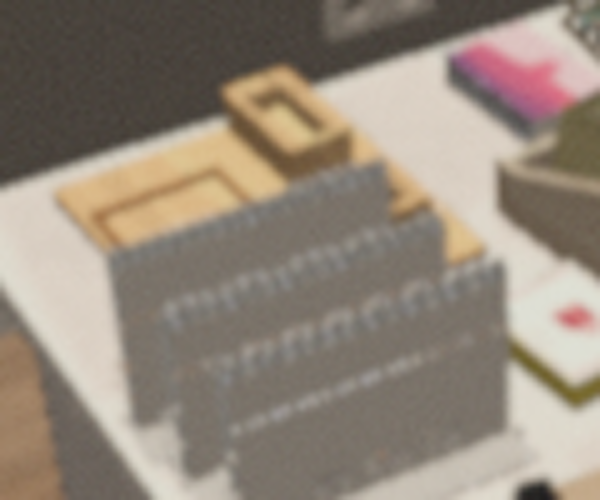

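```bash
cat >> h.py <<'E'
def S(c,a,p):  # local mm -> world mm
    a=np.radians(a); return np.array(c)+np.array(p)@np.array([[np.cos(a),np.sin(a)],[-np.sin(a),np.cos(a)]])
def box(c,w,h): return [(c[0]+i*w/2,c[1]+j*h/2) for i,j in((-1,-1),(1,-1),(1,1),(-1,1))]
E
python3 - <<'E'
from h import *
t=load("top0"); C=(490.3,331);A=2.8
x0,y0,s=185,165,8
im=cv2.resize(t["image"][y0:y0+68,x0:x0+75],None,fx=s,fy=s,interpolation=cv2.INTER_CUBIC)
for b,z,col in[(box((0,0),205,215),10,(255,0,0)),(box((-48,0),84,116),10,(255,0,0)),(box((52,56),48,88),42,(0,255,0)),(box((52,56),36,76),42,(0,0,255)),(box((52,-56),54,54),42,(0,255,0)),(box((52,-56),38,38),42,(0,0,255))]:
    P=np.c_[S(C,A,b),[z]*4]/1000
    q=((proj(t,P)-[x0,y0]+.5)*s-.5).round().astype(np.int32); cv2.polylines(im,[q],True,col,1)
cv2.imwrite("pics/ov.png",im)
E
```

```text
(no output)
```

View pics/ov.png

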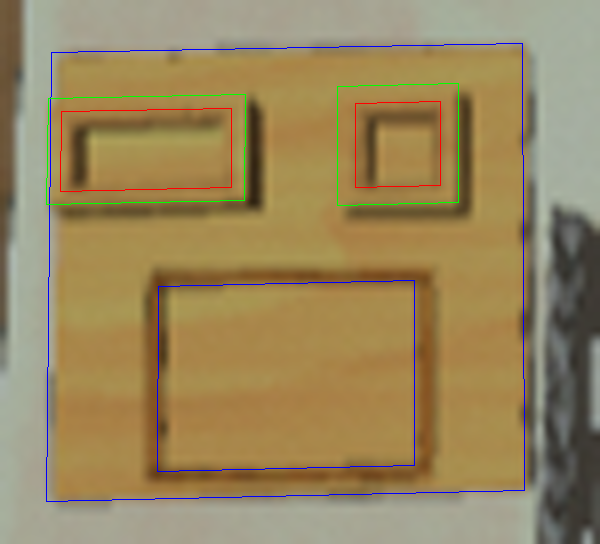

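The overlay fits to within about 2 mm; the board sits about 1 mm to the right of and below the drawn lines. I'll use C=(490, 329.8), angle 2.5°. Next I'll write the move helper.

```bash
cat >> h.py <<'E'
def pose():
    from plant import manip
    s=manip.state(); M=rot(s["tool_rot"]).as_matrix()
    return s["tool_pos"]*1000,np.degrees(np.arctan2(M[1,1],M[0,1])),s
def plan(wps,step=38,sp=0.12):
    "wps: (x,y,z mm,yaw of tool y deg, jaw); prints rows in tool axes, 8 per line"
    p,a,_=pose(); a=np.radians(a); out=[]
    for x,y,z,yw,j in wps:
        t=np.array([x,y,z]); d=(np.radians(yw)-a+np.pi/2)%np.pi-np.pi/2
        ye=a+d; n=max(1,int(np.ceil(max(np.linalg.norm(t-p)/step,abs(d)/sp)))); 
        for i in range(n):
            g=(t-p)/(n-i); ty=np.array([np.cos(a),np.sin(a),0]); tz=np.array([0,0,-1.]); tx=np.cross(ty,tz)
            r=np.round([g@tx,g@ty,g@tz]); w=round(-(ye-a)/(n-i),2)
            p=p+r@np.array([tx,ty,tz]); a-=w; out.append([int(v) for v in r]+[w,j])
    for i in range(0,len(out),8): print(str(sum(out[i:i+8],[])).replace(" ",""))
    print("end",p.round(1),np.degrees(a).round(1))
E
python3 -c "
from h import *
plan([(330,260,220,50,1),(467,-154,100,-7,1)])"
```

```text
[-24,-28,-3,np.float64(0.04),1,-25,-27,-3,np.float64(0.04),1,-26,-26,-3,np.float64(0.04),1,-27,-25,-2,np.float64(0.04),1,-28,-24,-3,np.float64(0.04),1,-29,-22,-2,np.float64(0.04),1,-29,-21,-3,np.float64(0.04),1,-30,-20,-2,np.float64(0.04),1]
[-31,-19,-3,np.float64(0.04),1,-32,-17,-2,np.float64(0.04),1,-31,-19,10,np.float64(0.08),1,-32,-16,10,np.float64(0.08),1,-34,-14,10,np.float64(0.08),1,-35,-11,10,np.float64(0.08),1,-35,-8,10,np.float64(0.08),1,-36,-5,10,np.float64(0.08),1]
[-36,-3,10,np.float64(0.09),1,-37,1,10,np.float64(0.08),1,-36,4,10,np.float64(0.09),1,-36,7,10,np.float64(0.08),1,-35,9,10,np.float64(0.09),1,-34,13,10,np.float64(0.08),1]
end [ 467.1 -153.7   99.9] -7.0
```

Call:
move_arm:
  increments: [-24,-28,-3,0.04,1,-25,-27,-3,0.04,1,-26,-26,-3,0.04,1,-27,-25,-2,0.04,1,-28,-24,-3,0.04,1,-29,-22,-2,0.04,1,-29,-21,-3,0.04,1,-30,-20,-2,0.04,1]

```text
time: 0.77
tool_pos: [0.3014, 0.3261, 0.2158]
tool_rot: [-0.0, 0.307, 0.952, -0.0]
contact_force: [0.9, 1.2, 0.7]
gripper_width: 1.003
grasp_force: 0.0
```

Call:
move_arm:
  increments: [-31,-19,-3,0.04,1,-32,-17,-2,0.04,1,-31,-19,10,0.08,1,-32,-16,10,0.08,1,-34,-14,10,0.08,1,-35,-11,10,0.08,1,-35,-8,10,0.08,1,-36,-5,10,0.08,1]

```text
time: 1.43
tool_pos: [0.3992, 0.0528, 0.1604]
tool_rot: [0.0, 0.559, 0.829, 0.0]
contact_force: [0.3, 0.4, 0.6]
gripper_width: 1.0
grasp_force: 0.0
```

Call:
move_arm:
  increments: [-36,-3,10,0.09,1,-37,1,10,0.08,1,-36,4,10,0.09,1,-36,7,10,0.08,1,-35,9,10,0.09,1,-34,13,10,0.08,1,0,0,0,0,1]

```text
time: 2.02
tool_pos: [0.4669, -0.1574, 0.0984]
tool_rot: [-0.001, 0.751, 0.66, -0.001]
contact_force: [-0.2, 1.0, 0.3]
gripper_width: 0.998
grasp_force: 0.0
```

```bash
sed -i 's/w=round(-(ye-a)\/(n-i),2)/w=float(round(-(ye-a)\/(n-i),2))/' h.py; python3 -c "
from h import *
p,a,s=pose();print(p,a,s['time'],s['contact_force'],s['joint_pos'])
plan([(467,-153.5,0,-7,1)])
grab('scene','1');f=load('scene1');crop(f,290,180,450,300,5,'c5')"
```

```text
[ 466.89852026 -157.44471895   98.42194778] -7.422003604028865 2.0167 [-0.21463902  0.95526869  0.28604817] [-4.75250341e-01 -1.87336355e-01  2.00672837e+00 -1.83462182e-03
  1.32535059e+00 -3.45264428e-01]
[1,0,33,-0.0,1,1,0,33,-0.0,1,2,0,32,-0.01,1]
end [ 4.674e+02 -1.535e+02  4.000e-01] -6.8
```

View pics/c5.png

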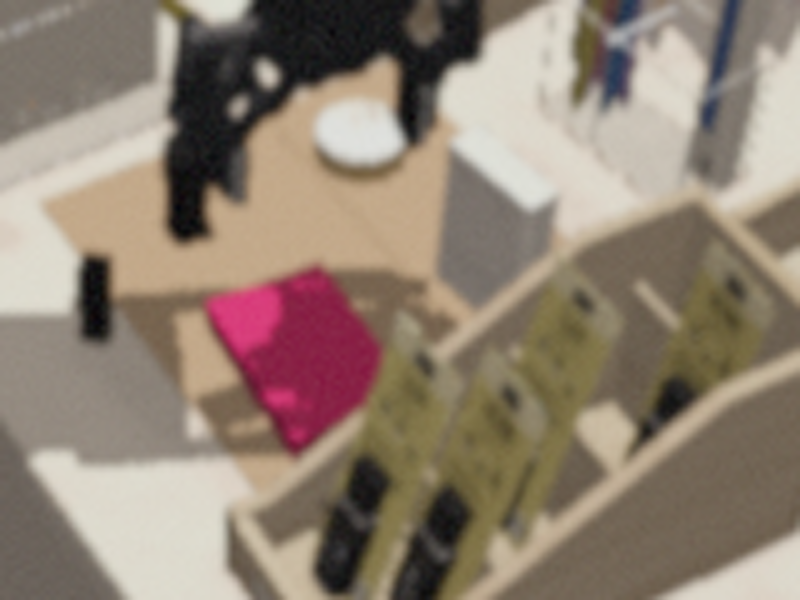

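c5 shows the open gripper above and straddling the pink carton, with tips at full-image px ≈(327,226) and (373,208), clear of the neighbours. Now descending.

Call:
move_arm:
  increments: [1,0,33,0,1,1,0,33,0,1,2,0,32,0,1,0,0,0,0,1,0,0,0,0,1]

```text
time: 2.48
tool_pos: [0.466, -0.1475, 0.0017]
tool_rot: [-0.002, 0.748, 0.663, -0.001]
contact_force: [-0.2, -0.6, -0.3]
gripper_width: 1.004
grasp_force: 0.0
```

Call:
move_arm:
  increments: [0,0,0,0,0.5,0,0,0,0,0.5,0,0,0,0,0.5,0,0,0,0,0.5,0,0,0,0,0.5,0,0,0,0,0.5]

```text
time: 2.98
tool_pos: [0.4683, -0.1494, 0.0038]
tool_rot: [0.001, 0.749, 0.663, 0.0]
contact_force: [0.6, 0.4, 0.5]
gripper_width: 0.502
grasp_force: 0.0
```

```bash
python3 -c "
from h import *
p,a,s=pose();print(p,a,s['grasp_force'],s['gripper_width'],s['contact_force'])
f=load('scene1'); d=np.array([np.cos(np.radians(-7)),np.sin(np.radians(-7)),0])*.0425
for e in(-1,1): print(proj(f,[.4669,-.1574,.098+.013]+e*d))
"
```

```text
[ 468.33517596 -149.41703362    3.83614166] -6.995214990146908 0.0 0.5017016460940042 [0.64733711 0.43550252 0.52135858]
[[336.95126988 229.05171888]]
[[368.89905683 218.36998045]]
```

```bash
python3 -c "
from h import *
grab('scene','2');f=load('scene2');crop(f,290,180,450,300,5,'c6')
p,a,s=pose();print(p,a,s['grasp_force'],s['gripper_width'],s['contact_force'])"
```

```text
[ 468.15138845 -149.33642976    3.56760817] -6.991478175887994 0.0 0.4983782895383093 [ 0.43124397 -0.57582623  0.02996273]
```

View pics/c6.png

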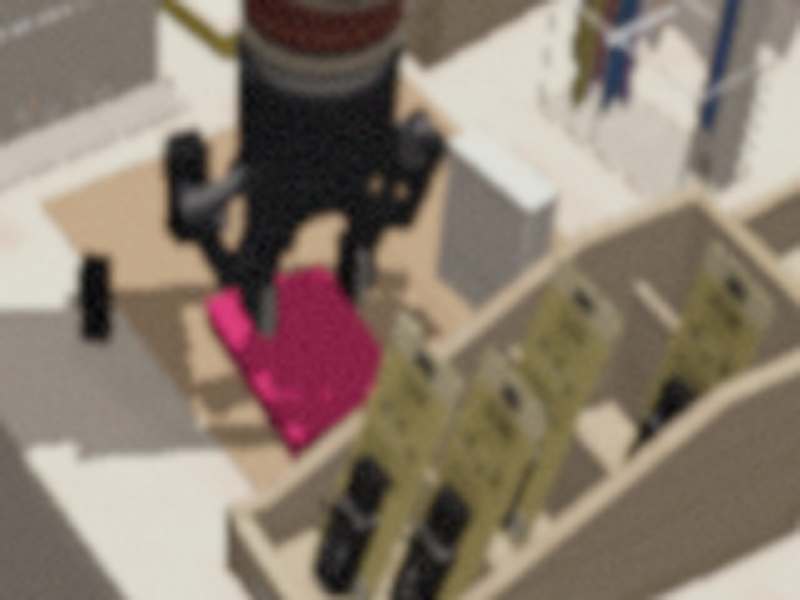

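c6 shows the fingers have closed above the carton: tip at c6 (265,330), carton top unmoved. I'll reopen, go lower and regrasp.

Call:
move_arm:
  increments: [-4,0,-15,0,1,0,0,0,0,1,0,0,0,0,1,0,0,0,0,1,0,0,10,0,1,0,0,10,0,1,0,0,4,0,1,0,0,4,0,1]

```text
time: 3.7
tool_pos: [0.4661, -0.1524, -0.0119]
tool_rot: [-0.001, 0.749, 0.663, -0.001]
contact_force: [-0.3, 0.5, -1.1]
gripper_width: 0.996
grasp_force: 0.0
```

Call:
move_arm:
  increments: [0,0,0,0,0.6,0,0,0,0,0.6,0,0,0,0,0.6,0,0,0,0,0.6,0,0,0,0,0.6]

```text
time: 4.12
tool_pos: [0.4678, -0.1533, -0.0094]
tool_rot: [0.0, 0.749, 0.663, 0.0]
contact_force: [-1.0, -0.7, 1.3]
gripper_width: 0.601
grasp_force: 0.0
```

```bash
python3 -c "
from h import *
f=grab('scene','3');print(rect(f,blob(f,(325,225,375,275),lambda B,G,R,H:(R-G>45),9),.018))
f2=load('scene0');print(rect(f2,blob(f2,(325,225,375,275),lambda B,G,R,H:(R-G>45),9),.018))
# dark grey finger lowest pixel inside the region left of the carton
for tag in('1','2','3'):
    g=load('scene'+tag)['image'].astype(int); m=(g.sum(2)<130)[180:265,318:372]; ys,xs=np.nonzero(m); 
    print(tag,[(318+c,180+int(ys[xs==c].max())) for c in range(0,54,3) if (xs==c).any()])
"
```

```text
(array([ 464.8, -158.1]), array([ 73.9, 109.5]), 82.1)
(array([ 465.6, -157.3]), array([ 74.8, 110.4]), 83.3)
1 [(324, 225), (327, 227), (330, 225), (333, 215), (336, 209), (339, 205), (342, 202), (345, 200), (348, 196), (351, 195), (354, 194), (357, 193), (360, 193), (363, 191), (366, 189), (369, 190)]
2 [(324, 225), (327, 227), (330, 228), (333, 233), (336, 236), (339, 241), (342, 237), (345, 230), (348, 225), (351, 222), (354, 221), (357, 221), (360, 238), (363, 229), (366, 224), (369, 224)]
3 [(324, 225), (327, 220), (330, 235), (333, 240), (336, 241), (339, 247), (342, 241), (345, 235), (348, 230), (351, 227), (354, 226), (357, 225), (360, 241), (363, 233), (366, 232), (369, 228)]
```

```bash
python3 -c "
from h import *
f=load('scene3');d=np.array([np.cos(np.radians(-7)),np.sin(np.radians(-7)),0])
for h in(-.018,-.025,-.032,.018,.025):
  print(h,[proj(f,np.array([.4678,-.1533,z])+h*d)[0].round(0).tolist() for z in(-.01,0,.01,.02,.03,.04)])
f=load('scene1')
for h in(-.0425,-.055,.0425):
  print(h,[proj(f,np.array([.4669,-.156,z])+h*d)[0].round(0).tolist() for z in(.08,.1,.12,.14,.16)])
crop(load('scene3'),310,195,400,275,8,'c7')
"
```

```text
-0.018 [[344.0, 258.0], [344.0, 256.0], [344.0, 253.0], [345.0, 250.0], [345.0, 248.0], [345.0, 245.0]]
-0.025 [[342.0, 259.0], [342.0, 256.0], [342.0, 254.0], [342.0, 251.0], [342.0, 249.0], [342.0, 246.0]]
-0.032 [[339.0, 260.0], [339.0, 257.0], [339.0, 255.0], [340.0, 252.0], [340.0, 249.0], [340.0, 247.0]]
0.018 [[357.0, 254.0], [357.0, 251.0], [357.0, 248.0], [357.0, 246.0], [358.0, 243.0], [358.0, 240.0]]
0.025 [[359.0, 253.0], [359.0, 250.0], [360.0, 248.0], [360.0, 245.0], [360.0, 242.0], [360.0, 240.0]]
-0.0425 [[336.0, 238.0], [337.0, 232.0], [337.0, 226.0], [337.0, 220.0], [337.0, 214.0]]
-0.055 [[332.0, 239.0], [332.0, 234.0], [332.0, 228.0], [332.0, 221.0], [332.0, 215.0]]
0.0425 [[368.0, 227.0], [368.0, 221.0], [369.0, 215.0], [369.0, 209.0], [370.0, 203.0]]
```

View pics/c7.png

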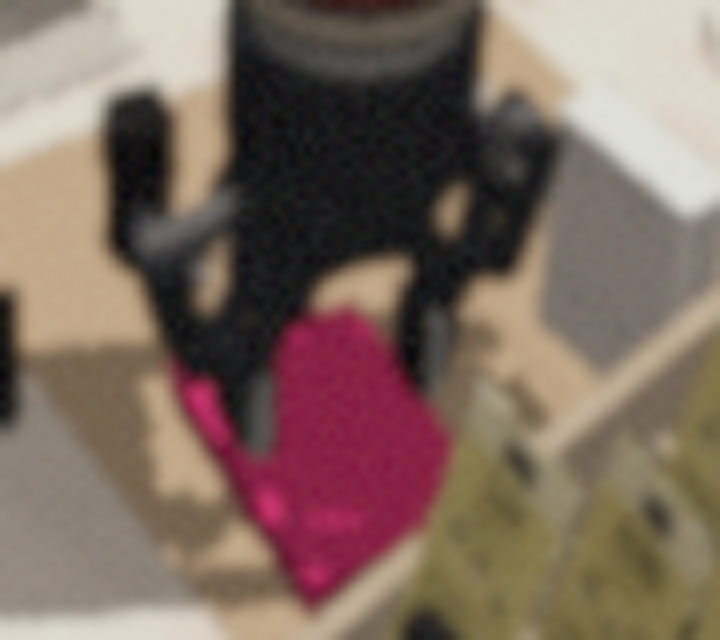

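c7 shows the tips at (342,251) in the full image, still just above the carton top, so the tips sit further behind the TCP than I assumed. I'll reopen and go lower, watching the force.

Call:
move_arm:
  increments: [0,0,-12,0,1,0,0,0,0,1,0,0,0,0,1,0,0,10,0,1,0,0,8,0,1,0,0,3,0,1,0,0,3,0,1,0,0,0,0,1]

```text
time: 4.83
tool_pos: [0.4663, -0.1526, -0.0234]
tool_rot: [-0.001, 0.749, 0.663, -0.001]
contact_force: [-0.8, 0.5, -0.3]
gripper_width: 1.002
grasp_force: 0.0
```

Call:
move_arm:
  increments: [0,0,0,0,0.6,0,0,0,0,0.6,0,0,0,0,0.6,0,0,0,0,0.6,0,0,0,0,0.6]

```text
time: 5.25
tool_pos: [0.4684, -0.1536, -0.0209]
tool_rot: [0.001, 0.749, 0.663, 0.0]
contact_force: [0.4, -0.9, 4.0]
gripper_width: 0.599
grasp_force: 1.8
```

```bash
python3 -c "
from h import *
p,a,s=pose();print(p,a,s['grasp_force'],s['gripper_width'],s['contact_force'],s['ft_torque'],s['joint_pos'])
f=grab('scene','4');print(rect(f,blob(f,(325,225,375,275),lambda B,G,R,H:(R-G>45),9),.018))
crop(f,310,195,400,275,8,'c8')
"
```

```text
[ 468.35347422 -153.62465227  -20.9134126 ] -6.9890695261098 1.8342210352420807 0.5990391534531334 [ 0.4184924  -0.94600369  3.96446919] [ 0.03638007 -0.00401721 -0.03010344] [-4.68029301e-01 -1.84982209e-02  2.07538040e+00 -5.79621809e-05
  1.08270921e+00 -3.46019218e-01]
(array([ 464.8, -157.9]), array([ 73.7, 109.8]), 82.6)
```

View pics/c8.png

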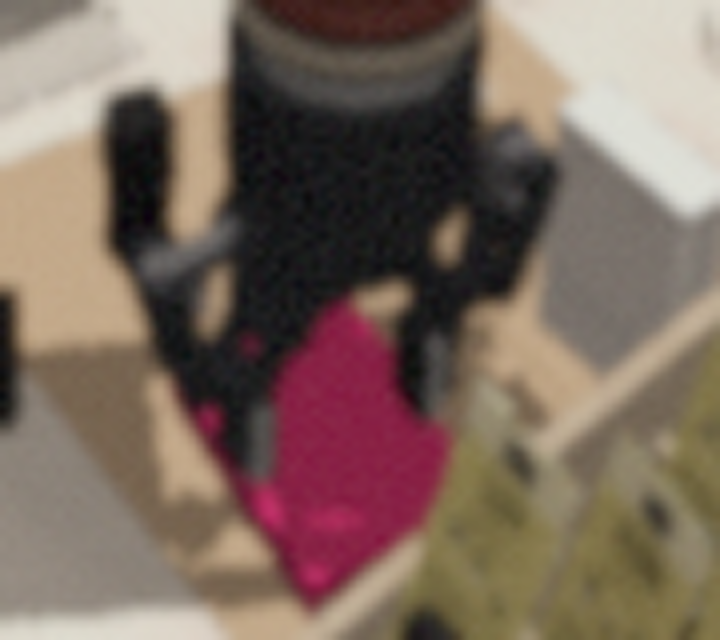

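c8 shows the fingertips now resting lightly on the carton top (4 N), with TCP z = -21. That puts the tips about 39 mm behind the reported TCP, so I'll grip at TCP z ≈ -35.

Call:
move_arm:
  increments: [0,0,-8,0,1,0,0,0,0,1,0,0,0,0,1,0,0,8,0,1,0,0,8,0,1,0,0,3,0,1,0,0,3,0,1,0,0,0,0,1]

```text
time: 5.97
tool_pos: [0.4663, -0.1526, -0.0374]
tool_rot: [-0.001, 0.749, 0.663, -0.001]
contact_force: [-0.1, 0.7, -0.2]
gripper_width: 1.004
grasp_force: 0.0
```

Call:
move_arm:
  increments: [0,0,0,0,0.6,0,0,0,0,0.6,0,0,0,0,0.6,0,0,0,0,0.6,0,0,0,0,0.6]

```text
time: 6.38
tool_pos: [0.468, -0.1534, -0.0353]
tool_rot: [0.001, 0.749, 0.663, 0.0]
contact_force: [0.7, -0.9, 2.5]
gripper_width: 0.776
grasp_force: 68.1
```

```bash
python3 -c "
from h import *
plan([(468,-153,60,-7,.6),(450,-100,135,-5,.6),(441,326,135,2.5,.6),(441,326,30,2.5,.6)])"
```

```text
[0,0,-32,0.0,0.6,0,0,-32,0.0,0.6,0,0,-31,0.0,0.6,17,-8,-25,-0.01,0.6,17,-8,-25,-0.01,0.6,17,-8,-25,-0.01,0.6,35,-4,0,-0.01,0.6,35,-4,0,-0.01,0.6]
[35,-3,0,-0.01,0.6,36,-3,0,-0.01,0.6,35,-3,0,-0.01,0.6,36,-2,0,-0.01,0.6,36,-2,0,-0.01,0.6,35,-1,0,-0.01,0.6,36,-1,0,-0.01,0.6,35,-1,0,-0.02,0.6]
[36,0,0,-0.01,0.6,35,0,0,-0.02,0.6,0,0,35,0.0,0.6,0,0,35,0.0,0.6,0,0,35,0.0,0.6]
end [440.9 325.8  29.7] 2.7
```

Call:
move_arm:
  increments: [0,0,-32,0,0.6,0,0,-32,0,0.6,0,0,-31,0,0.6,17,-8,-25,-0.01,0.6,17,-8,-25,-0.01,0.6,17,-8,-25,-0.01,0.6,35,-4,0,-0.01,0.6,35,-4,0,-0.01,0.6]

```text
time: 7.05
tool_pos: [0.4483, -0.029, 0.1364]
tool_rot: [0.002, 0.733, 0.68, 0.001]
contact_force: [0.3, 0.4, -1.5]
gripper_width: 0.779
grasp_force: 67.9
```

Call:
move_arm:
  increments: [35,-3,0,-0.01,0.6,36,-3,0,-0.01,0.6,35,-3,0,-0.01,0.6,36,-2,0,-0.01,0.6,36,-2,0,-0.01,0.6,35,-1,0,-0.01,0.6,36,-1,0,-0.01,0.6,35,-1,0,-0.02,0.6]

```text
time: 7.72
tool_pos: [0.4411, 0.2569, 0.1337]
tool_rot: [-0.0, 0.7, 0.714, -0.0]
contact_force: [0.4, 0.1, -0.8]
gripper_width: 0.777
grasp_force: 67.9
```

Call:
move_arm:
  increments: [36,0,0,-0.01,0.6,35,0,0,-0.02,0.6,0,0,35,0,0.6,0,0,35,0,0.6,0,0,35,0,0.6,0,0,0,0,0.6,0,0,0,0,0.6,0,0,0,0,0.6]

```text
time: 8.38
tool_pos: [0.4412, 0.3265, 0.0307]
tool_rot: [0.0, 0.69, 0.724, 0.001]
contact_force: [0.3, -0.2, -1.2]
gripper_width: 0.777
grasp_force: 67.8
```

```bash
python3 -c "
from h import *
p,a,s=pose();print(p,a,s['grasp_force'],s['gripper_width'],s['contact_force'])
f=grab('top','5');c=blob(f,(185,165,260,240),lambda B,G,R,H:(R-G>80),3);print(rect(f,c,.083))
plan([(441,326,-18,2.5,.6)])"
```

```text
[441.23669059 326.50174149  30.72117535] 2.7390596157709157 67.77486205101013 0.7767974206132661 [ 0.25539196 -0.22217746 -1.21621969]
(array([442.6, 294.5]), array([33.1, 67. ]), 5.3)
[0,-1,25,0.0,0.6,-1,0,25,0.0,0.6]
end [441.2 325.9 -18.1] 2.7
```

Call:
move_arm:
  increments: [0,0,25,0,0.6,0,0,25,0,0.6,0,0,2,0,0.6,0,0,2,0,0.6,0,0,2,0,0.6,0,0,0,0,0.6]

```text
time: 8.93
tool_pos: [0.4419, 0.3269, -0.0248]
tool_rot: [0.001, 0.69, 0.724, 0.002]
contact_force: [-0.1, 0.3, -0.4]
gripper_width: 0.777
grasp_force: 67.8
```

Call:
move_arm:
  increments: [0,0,1,0,0.6,0,0,0,0,1,0,0,0,0,1,0,0,0,0,1,0,0,-20,0,1,0,0,-38,0,1,0,0,-38,0,1,0,0,-38,0,1]

```text
time: 9.6
tool_pos: [0.4396, 0.3258, 0.1072]
tool_rot: [-0.0, 0.69, 0.724, -0.001]
contact_force: [0.6, -0.0, -0.6]
gripper_width: 1.001
grasp_force: 0.0
```

```bash
python3 -c "
from h import *
plan([(441,326,150,2.5,1),(430,0,160,-2,1),(450,-300,200,-5,1),(525.5,-439,150,-5,1),(525.5,-439,60,-5,1)])"
```

```text
[0,1,-21,0.0,1,0,0,-22,0.0,1,-36,-3,-1,0.01,1,-36,-3,-1,0.01,1,-36,-2,-1,0.01,1,-36,-2,-1,0.01,1,-36,-1,-1,0.01,1,-36,-1,-1,0.01,1]
[-37,-1,-1,0.01,1,-36,0,-1,0.01,1,-37,0,-2,0.0,1,-37,4,-5,0.01,1,-37,4,-5,0.01,1,-37,4,-5,0.01,1,-37,5,-5,0.01,1,-37,5,-5,0.0,1]
[-38,5,-5,0.01,1,-37,6,-5,0.0,1,-38,5,-5,0.01,1,-26,18,10,-0.0,1,-26,18,10,-0.0,1,-26,17,10,-0.0,1,-27,18,10,-0.0,1,-26,17,10,-0.0,1]
[0,0,30,-0.0,1,0,0,30,-0.0,1,0,0,30,-0.0,1]
end [ 525.2 -438.7   60.2] -5.3
```

Call:
move_arm:
  increments: [0,1,-21,0,1,0,0,-22,0,1,-36,-3,-1,0.01,1,-36,-3,-1,0.01,1,-36,-2,-1,0.01,1,-36,-2,-1,0.01,1,-36,-1,-1,0.01,1,-36,-1,-1,0.01,1]

```text
time: 10.27
tool_pos: [0.4338, 0.1084, 0.1553]
tool_rot: [0.0, 0.711, 0.703, 0.0]
contact_force: [0.2, 0.7, 0.1]
gripper_width: 1.0
grasp_force: 0.0
```

Call:
move_arm:
  increments: [-37,-1,-1,0.01,1,-36,0,-1,0.01,1,-37,0,-2,0,1,-37,4,-5,0.01,1,-37,4,-5,0.01,1,-37,4,-5,0.01,1,-37,5,-5,0.01,1,-37,5,-5,0,1]

```text
time: 10.93
tool_pos: [0.4429, -0.1879, 0.1846]
tool_rot: [0.0, 0.732, 0.681, 0.0]
contact_force: [1.0, 0.1, -0.1]
gripper_width: 1.0
grasp_force: 0.0
```

Call:
move_arm:
  increments: [-38,5,-5,0.01,1,-37,6,-5,0,1,-38,5,-5,0.01,1,-26,18,10,0,1,-26,18,10,0,1,-26,17,10,0,1,-27,18,10,0,1,-26,17,10,0,1]

```text
time: 11.6
tool_pos: [0.5264, -0.4399, 0.1483]
tool_rot: [-0.0, 0.739, 0.674, 0.0]
contact_force: [0.1, -0.1, -0.3]
gripper_width: 1.0
grasp_force: 0.0
```

Call:
move_arm:
  increments: [0,0,30,0,1,0,0,30,0,1,0,0,30,0,1,0,0,0,0,1,0,0,0,0,1,0,0,0,0,1]

```text
time: 12.1
tool_pos: [0.5266, -0.4391, 0.061]
tool_rot: [0.001, 0.739, 0.674, 0.0]
contact_force: [-1.1, -0.1, 0.8]
gripper_width: 1.001
grasp_force: 0.0
```

```bash
python3 -c "
from h import *
p,a,s=pose();print(p,a,s['contact_force'])
f=grab('top','6');c=blob(f,(185,165,260,240),pink,2);print(rect(f,c,.028),rect(f,blob(f,(188,165,262,235),lambda B,G,R,H:R-B>60,9),.010))
plan([(526,-438,-25,-5.2,1)])"
```

```text
[ 526.63539955 -439.11390339   61.03615245] -5.264569147384606 [-1.07158647 -0.07805743  0.81905068]
(array([442.6, 327.8]), array([ 68.6, 101.1]), 92.9) (array([489.8, 330.3]), array([203.4, 216.9]), 92.7)
[1,0,29,-0.0,1,0,-1,29,-0.0,1,1,0,29,-0.0,1]
end [ 526.4 -437.6  -24.8] -5.3
```

Call:
move_arm:
  increments: [1,0,30,0,1,0,0,30,0,1,0,0,28,0,1,0,0,5,0,1,0,0,3,0,1,0,0,0,0,1,0,0,0,0,0.6,0,0,0,0,0.6]

```text
time: 12.82
tool_pos: [0.5277, -0.4392, -0.0335]
tool_rot: [0.003, 0.739, 0.674, 0.0]
contact_force: [-2.3, 3.3, 49.1]
gripper_width: 0.751
grasp_force: 46.4
```

Call:
move_arm:
  increments: [0,0,0,0,0.6,0,0,0,0,0.6,0,0,0,0,0.6,0,0,0,0,0.6]

```text
time: 13.15
tool_pos: [0.528, -0.4395, -0.0331]
tool_rot: [0.003, 0.739, 0.674, 0.0]
contact_force: [0.2, 0.1, 7.0]
gripper_width: 0.741
grasp_force: 67.8
```

```bash
python3 -c "
from h import *
plan([(527,-439,150,-5.2,.6),(450,-300,215,-5,.6),(430,-100,200,-2,.6),(430,100,150,0,.6),(441.9,325,110,2.8,.6),(441.9,325,30,2.8,.6)])"
```

```text
[0,0,-37,-0.0,0.6,0,0,-37,-0.0,0.6,0,0,-36,-0.0,0.6,0,0,-37,-0.0,0.6,0,-1,-36,-0.0,0.6,26,-18,-13,-0.0,0.6,26,-18,-13,-0.0,0.6,27,-18,-13,-0.0,0.6]
[26,-18,-13,-0.0,0.6,27,-17,-13,-0.0,0.6,33,-6,2,-0.01,0.6,33,-6,3,-0.01,0.6,33,-6,2,-0.01,0.6,33,-6,3,-0.01,0.6,33,-5,2,-0.01,0.6,33,-5,3,-0.01,0.6]
[33,-1,8,-0.01,0.6,33,-1,8,-0.0,0.6,33,-1,8,-0.01,0.6,34,0,9,-0.0,0.6,33,0,8,-0.01,0.6,34,0,9,-0.0,0.6,32,2,6,-0.01,0.6,32,2,6,-0.01,0.6]
[32,2,6,-0.01,0.6,32,3,5,-0.01,0.6,32,3,6,-0.0,0.6,32,3,5,-0.01,0.6,33,2,6,-0.0,0.6,0,0,27,-0.0,0.6,0,0,26,-0.0,0.6,0,0,27,-0.0,0.6]
end [441.5 325.5  29.9] 2.8
```

Call:
move_arm:
  increments: [0,0,-20,0,0.6,0,0,-37,0,0.6,0,0,-36,0,0.6,0,0,-37,0,0.6,0,-1,-53,0,0.6,26,-18,-13,0,0.6,26,-18,-13,0,0.6,27,-18,-13,0,0.6]

```text
time: 13.82
tool_pos: [0.4784, -0.3535, 0.1762]
tool_rot: [0.001, 0.739, 0.674, 0.0]
contact_force: [0.6, 0.9, -0.5]
gripper_width: 0.745
grasp_force: 67.0
```

Call:
move_arm:
  increments: [26,-18,-13,0,0.6,27,-17,-13,0,0.6,33,-6,0,-0.01,0.6,33,-6,0,-0.01,0.6,33,-6,0,-0.01,0.6,33,-6,0,-0.01,0.6,33,-5,0,-0.01,0.6,33,-5,0,-0.01,0.6]

```text
time: 14.48
tool_pos: [0.4277, -0.0965, 0.2007]
tool_rot: [0.001, 0.718, 0.696, 0.0]
contact_force: [1.0, -1.0, -0.4]
gripper_width: 0.741
grasp_force: 67.0
```

```bash
python3 -c "
from h import *
p,a,s=pose();print(p,a,s['contact_force'],s['gripper_width'])
plan([(430,100,150,0,.6),(441.9,325,110,2.8,.6),(441.9,325,30,2.8,.6)])"
```

```text
[427.65489523 -96.48448218 200.6605203 ] -1.833965171232003 [ 1.01390535 -0.97438019 -0.37027916] 0.7410123962296339
[33,-1,8,-0.01,0.6,33,0,9,-0.0,0.6,33,0,8,-0.01,0.6,32,0,9,-0.0,0.6,33,0,8,-0.01,0.6,32,0,9,-0.0,0.6,32,2,6,-0.01,0.6,32,2,6,-0.01,0.6]
[32,2,6,-0.01,0.6,32,3,5,-0.01,0.6,32,3,6,-0.0,0.6,33,3,5,-0.01,0.6,32,3,6,-0.0,0.6,0,0,27,-0.0,0.6,0,0,26,-0.0,0.6,0,0,27,-0.0,0.6]
end [442.3 324.9  29.7] 2.7
```

Call:
move_arm:
  increments: [33,-1,8,-0.01,0.6,33,0,9,0,0.6,33,0,8,-0.01,0.6,32,0,9,0,0.6,33,0,8,-0.01,0.6,32,0,9,0,0.6,32,2,6,-0.01,0.6,32,2,6,-0.01,0.6]

```text
time: 15.15
tool_pos: [0.434, 0.1638, 0.1373]
tool_rot: [0.001, 0.7, 0.714, 0.001]
contact_force: [0.1, -0.1, -0.7]
gripper_width: 0.74
grasp_force: 67.0
```

Call:
move_arm:
  increments: [32,2,6,-0.01,0.6,32,3,5,-0.01,0.6,32,3,6,0,0.6,33,3,5,-0.01,0.6,32,3,6,0,0.6,0,0,27,0,0.6,0,0,26,0,0.6,0,0,27,0,0.6]

```text
time: 15.82
tool_pos: [0.4434, 0.3248, 0.0293]
tool_rot: [0.001, 0.689, 0.724, 0.001]
contact_force: [0.7, 0.3, -0.9]
gripper_width: 0.74
grasp_force: 67.0
```

Call:
move_arm:
  increments: [0,0,0,0,0.6,0,0,0,0,0.6,0,0,0,0,0.6]

```text
time: 16.07
tool_pos: [0.4438, 0.324, 0.0307]
tool_rot: [0.0, 0.69, 0.724, 0.001]
contact_force: [-0.3, 0.4, -0.0]
gripper_width: 0.742
grasp_force: 66.9
```

```bash
python3 -c "
from h import *
p,a,s=pose();print(p,a,s['contact_force'],s['gripper_width'])
f=grab('scene','7');crop(f,220,110,340,200,6,'c9')
f=grab('top','7');crop(f,185,165,265,245,7,'c10')"
```

```text
[443.81086441 324.01372191  30.72003463] 2.7390462876040265 [-0.2950515   0.41805084 -0.02232778] 0.7417316227258373
```

View pics/c10.png

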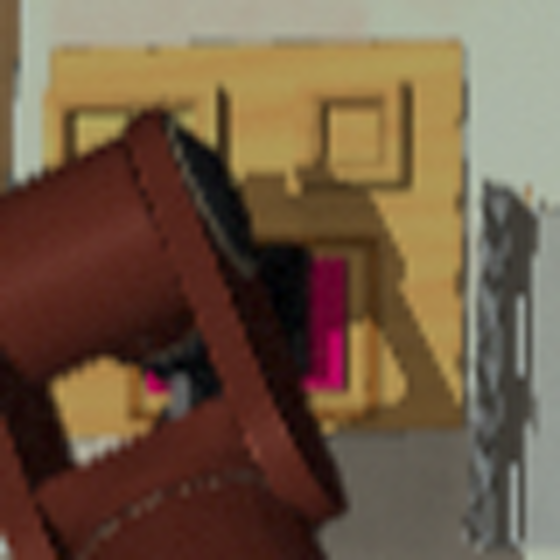

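c10 shows the ink pad held over the pink carton. Its right edge is at c10 x≈308 and the carton's right edge is at 347.

```bash
python3 -c "
from h import *
f=load('top7')
for r in (205,212,217): 
  row=f['image'][r,222:240].astype(int); print(r,row.sum(1).tolist())
print(plane(f,[(228.7,212)],.077)*1000, plane(f,[(234.2,212)],.028)*1000)
print(plane(f,[(228.7,212)],.083)*1000)"
```

```text
205 [34, 12, 16, 29, 27, 36, 47, 101, 153, 148, 142, 152, 138, 221, 215, 173, 149, 185]
212 [53, 61, 36, 31, 19, 49, 49, 99, 142, 159, 216, 220, 184, 395, 390, 305, 259, 250]
217 [53, 39, 48, 49, 52, 52, 58, 91, 144, 167, 266, 278, 181, 394, 385, 311, 268, 328]
[[436.24136362 285.09726151  77.        ]] [[440.3507898  275.05274487  28.        ]]
[[435.80175424 283.92189938  83.        ]]
```

Call:
move_arm:
  increments: [0,-2,15,0,0.6,0,0,14,0,0.6,0,0,3,0,0.6,0,0,2,0,0.6,0,0,0,0,0.6,0,0,0,0,0.6]

```text
time: 16.67
tool_pos: [0.4417, 0.3239, -0.0038]
tool_rot: [0.0, 0.69, 0.724, 0.001]
contact_force: [0.6, 0.5, -0.8]
gripper_width: 0.746
grasp_force: 67.0
```

Call:
move_arm:
  increments: [0,0,1,0,0.6,0,0,1,0,0.6,0,0,0,0,0.6,0,0,0,0,0.6]

```text
time: 17.0
tool_pos: [0.4418, 0.324, -0.0046]
tool_rot: [0.0, 0.69, 0.724, 0.001]
contact_force: [-5.0, -1.1, 9.5]
gripper_width: 0.734
grasp_force: 68.1
```

Call:
move_arm:
  increments: [0,0,0,0,1,0,0,0,0,1,0,0,0,0,1,0,0,-20,0,1,0,0,-38,0,1,0,0,-38,0,1,0,0,-38,0,1,0,0,-20,0,1]

```text
time: 17.67
tool_pos: [0.4426, 0.3245, 0.1521]
tool_rot: [0.001, 0.69, 0.724, 0.003]
contact_force: [0.8, -0.0, 1.6]
gripper_width: 0.999
grasp_force: 0.0
```

```bash
python3 -c "
from h import *
p,a,s=pose();print(p,a)
plan([(440,100,170,2,1),(583,-36.3,120,0,.85),(583,-36.3,30,0,.85)])"
```

```text
[442.63511869 324.52707867 152.13433335] 2.754922938500251
[-37,-2,-3,0.0,1,-37,-2,-3,0.0,1,-38,-2,-3,0.0,1,-37,-2,-3,0.0,1,-38,-3,-3,0.01,1,-37,-2,-3,0.0,1,-24,23,8,0.01,0.85,-23,23,8,0.01,0.85]
[-23,23,9,0.0,0.85,-23,24,8,0.01,0.85,-23,24,9,0.0,0.85,-23,23,8,0.01,0.85,0,0,30,-0.0,0.85,0,0,30,-0.0,0.85,0,0,30,-0.0,0.85]
end [582.8 -36.   30.1] -0.1
```

Call:
move_arm:
  increments: [-37,-2,-3,0,1,-37,-2,-3,0,1,-38,-2,-3,0,1,-37,-2,-3,0,1,-38,-3,-3,0.01,1,-37,-2,-3,0,1,-24,23,8,0.01,0.85,-23,23,8,0.01,0.85]

```text
time: 18.33
tool_pos: [0.4864, 0.0517, 0.15]
tool_rot: [0.001, 0.701, 0.713, 0.001]
contact_force: [-0.3, 0.5, 1.3]
gripper_width: 0.85
grasp_force: 0.0
```

Call:
move_arm:
  increments: [-23,23,9,0,0.85,-23,24,8,0.01,0.85,-23,24,9,0,0.85,-23,23,8,0.01,0.85,0,0,30,0,0.85,0,0,30,0,0.85,0,0,30,0,0.85,0,0,0,0,0.85]

```text
time: 19.0
tool_pos: [0.5751, -0.0364, 0.0173]
tool_rot: [-0.005, 0.708, 0.706, -0.004]
contact_force: [-1.4, 1.2, -1.5]
gripper_width: 0.849
grasp_force: 0.0
```

Call:
move_arm:
  increments: [0,0,0,0,0.85,0,0,0,0,0.85]

```text
time: 19.17
tool_pos: [0.5818, -0.0373, 0.0263]
tool_rot: [0.001, 0.708, 0.706, 0.001]
contact_force: [0.3, 0.8, 0.5]
gripper_width: 0.847
grasp_force: 0.0
```

```bash
python3 -c "
from h import *
p,a,s=pose();print(p,a,s['gripper_width'])
f=grab('top','8');c=blob(f,(185,165,260,240),pink,20);print(rect(f,c,.028),rect(f,blob(f,(205,188,245,232),black),.047))
crop(f,185,165,265,245,7,'c11')
plan([(583,-36.3,-20,0,.85)])"
```

```text
[581.80252404 -37.3008484   26.32217698] -0.10688193042185264 0.847489627295162
(array([440.1, 371.8]), array([12.5, 66.8]), 3.2) (array([441.5, 321.8]), array([65.8, 78.4]), 92.8)
[1,0,24,-0.0,0.85,0,0,23,-0.0,0.85]
end [582.6 -36.4 -19.7] -0.1
```

```bash
python3 -c "
from h import *
f=load('top8')
for r in (206,209,212):
  print(r,plane(f,[(205,r)],.028)[0,1].round(4)); print(f['image'][r,203:242].tolist().__repr__().replace(' ',''))
L=blob(f,(200,188,222,232),pink,2);print('L',rect(f,L,.028)); Rr=blob(f,(225,188,245,232),pink,2);print('R',rect(f,Rr,.028))"
```

```text
206 0.3805
[[48,96,134],[36,89,138],[47,63,106],[84,0,181],[83,0,182],[78,0,173],[48,14,94],[21,22,21],[17,19,19],[34,36,35],[41,46,46],[48,50,53],[47,49,52],[32,31,33],[13,9,12],[7,8,9],[15,11,13],[17,12,12],[14,12,11],[17,15,14],[6,8,4],[17,16,14],[13,14,13],[14,12,14],[14,13,13],[18,17,14],[22,23,24],[23,21,28],[39,7,86],[85,2,182],[89,7,171],[41,58,91],[80,146,177],[79,143,174],[52,106,146],[37,91,140],[64,118,145],[80,144,178],[81,142,177]]
209 0.3799
[[49,101,141],[29,84,135],[37,42,89],[85,0,181],[82,0,180],[80,3,175],[46,18,94],[14,18,18],[20,18,16],[33,34,36],[32,30,36],[35,36,37],[43,44,44],[25,25,27],[43,47,49],[44,47,48],[23,25,22],[14,15,15],[12,8,11],[12,12,10],[15,10,13],[15,11,13],[14,12,14],[11,11,9],[9,8,8],[13,11,5],[18,17,19],[16,10,20],[39,9,85],[85,0,180],[91,0,172],[40,54,91],[73,133,174],[71,129,171],[42,90,133],[35,88,140],[61,110,146],[75,136,178],[73,135,177]]
212 0.3792
[[55,109,146],[40,93,142],[65,106,142],[86,6,182],[81,0,181],[77,0,172],[43,18,81],[24,25,25],[11,12,10],[15,14,13],[13,10,12],[12,11,14],[15,12,14],[12,9,9],[17,16,18],[15,9,8],[13,8,8],[12,12,11],[12,9,12],[12,11,10],[10,13,9],[14,11,14],[14,11,12],[12,6,5],[10,9,11],[20,19,21],[19,20,17],[20,14,24],[38,8,85],[85,0,182],[92,9,173],[40,58,92],[81,144,176],[74,141,173],[53,109,150],[39,91,141],[65,120,147],[82,147,177],[84,149,178]]
L (array([440.1, 371.8]), array([12.5, 66.8]), 3.2)
R (array([445.2, 282.3]), array([ 8.1, 66.7]), 2.8)
```

View pics/c11.png

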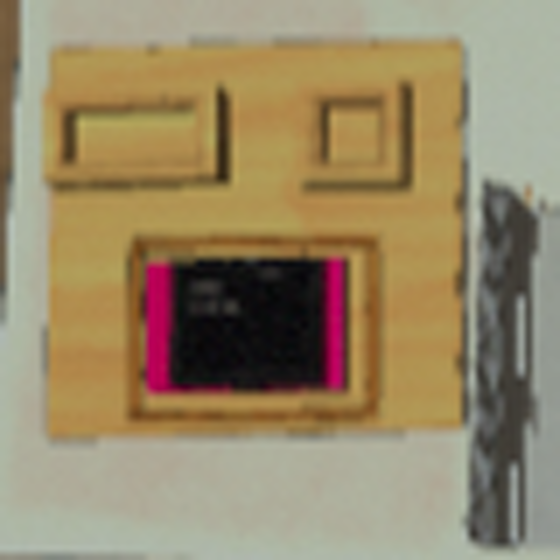

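c11 shows the ink pad squarely on the carton but about 3 mm too far right: the pink strips are ≈3.3 px on the left and 3 px on the right, with the left one partly hidden by parallax. I'll go back and re-centre it.

```bash
python3 -c "
from h import *
plan([(583,-36,120,0,1),(440,100,170,2,1),(441.5,325,130,2.75,1),(441.5,325,20,2.75,1)])"
```

```text
[0,0,-31,-0.0,1,1,0,-31,-0.0,1,0,0,-31,-0.0,1,23,-24,-8,-0.01,1,23,-24,-8,-0.01,1,23,-23,-8,-0.0,1,23,-23,-9,-0.01,1,23,-23,-8,-0.0,1]
[24,-23,-9,-0.01,1,32,1,6,-0.0,1,32,1,6,-0.0,1,32,2,6,-0.0,1,32,1,6,-0.0,1,32,2,5,-0.0,1,32,1,6,-0.0,1,33,2,5,-0.01,1]
[0,0,37,0.0,1,0,0,37,0.0,1,0,0,36,0.0,1]
end [441.7 325.5  20.3] 2.8
```

Call:
move_arm:
  increments: [0,0,-31,0,1,1,0,-31,0,1,0,0,-31,0,1,23,-24,-8,-0.01,1,23,-24,-8,-0.01,1,23,-23,-8,0,1,23,-23,-9,-0.01,1,23,-23,-8,0,1]

```text
time: 19.88
tool_pos: [0.4624, 0.0782, 0.1624]
tool_rot: [0.002, 0.697, 0.717, 0.002]
contact_force: [0.5, 0.3, 0.0]
gripper_width: 1.001
grasp_force: 0.0
```

Call:
move_arm:
  increments: [24,-23,-9,-0.01,1,32,1,6,0,1,32,1,6,0,1,32,2,6,0,1,32,1,6,0,1,32,2,5,0,1,32,1,6,0,1,33,2,5,-0.01,1]

```text
time: 20.55
tool_pos: [0.4408, 0.3282, 0.1308]
tool_rot: [0.001, 0.69, 0.724, 0.003]
contact_force: [1.2, -0.1, -0.4]
gripper_width: 1.005
grasp_force: 0.0
```

Call:
move_arm:
  increments: [0,0,37,0,1,0,0,37,0,1,0,0,36,0,1,0,0,0,0,1,0,0,0,0,1,0,0,0,0,1]

```text
time: 21.05
tool_pos: [0.4422, 0.327, 0.0214]
tool_rot: [0.001, 0.69, 0.724, 0.003]
contact_force: [0.1, 0.5, 0.0]
gripper_width: 1.002
grasp_force: 0.0
```

```bash
python3 -c "
from h import *
p,a,s=pose();print(p,a,s['time'])"
```

```text
[442.18368032 326.96482033  21.35454249] 2.749095842328841 21.05
```

Call:
move_arm:
  increments: [0,0,15,0,1,0,0,8,0,1,0,0,0,0,1,0,0,0,0,0.6,0,0,0,0,0.6,0,0,0,0,0.6,0,0,0,0,0.6,0,0,0,0,0.6]

```text
time: 21.72
tool_pos: [0.4416, 0.3266, -0.003]
tool_rot: [0.001, 0.69, 0.724, 0.002]
contact_force: [-0.3, -0.2, 7.0]
gripper_width: 0.739
grasp_force: 66.5
```

Call:
move_arm:
  increments: [0,0,-6,0,0.6,0,0,0,0,0.6,3,0,0,0,0.6,0,0,0,0,0.6,0,0,0,0,0.6]

```text
time: 22.13
tool_pos: [0.4394, 0.3287, 0.0003]
tool_rot: [-0.0, 0.69, 0.724, -0.0]
contact_force: [0.3, -0.6, -1.1]
gripper_width: 0.745
grasp_force: 65.8
```

Call:
move_arm:
  increments: [0,0,4,0,0.6,0,0,0,0,0.6,0,0,1,0,0.6,0,0,0,0,0.6,0,0,0,0,0.6]

```text
time: 22.55
tool_pos: [0.4403, 0.3291, -0.003]
tool_rot: [0.0, 0.69, 0.724, 0.0]
contact_force: [-3.6, -2.3, 7.7]
gripper_width: 0.741
grasp_force: 66.8
```

Call:
move_arm:
  increments: [0,2,-3,0,0.6,0,0,0,0,0.6,0,0,0,0,0.6,0,0,3,0,0.6,0,0,0,0,0.6,0,0,0,0,0.6]

```text
time: 23.05
tool_pos: [0.4421, 0.3289, -0.003]
tool_rot: [0.0, 0.69, 0.724, -0.0]
contact_force: [-4.1, -3.6, 9.4]
gripper_width: 0.74
grasp_force: 67.0
```

Call:
move_arm:
  increments: [0,0,0,0,1,0,0,0,0,1,0,0,0,0,1,0,0,-20,0,1,0,0,-38,0,1,0,0,-38,0,1,0,0,-38,0,1,0,0,-20,0,1]

```text
time: 23.72
tool_pos: [0.4436, 0.3299, 0.1548]
tool_rot: [0.001, 0.69, 0.724, 0.003]
contact_force: [1.1, 1.3, -0.1]
gripper_width: 0.998
grasp_force: 0.0
```

Call:
move_arm:
  increments: [-37,-2,-3,0,1,-37,-2,-3,0,1,-38,-2,-3,0,1,-37,-2,-3,0,1,-38,-3,-3,0.01,1,-37,-2,-3,0,1,-24,23,8,0.01,0.85,-23,23,8,0.01,0.85]

```text
time: 24.38
tool_pos: [0.4874, 0.0571, 0.1526]
tool_rot: [0.001, 0.701, 0.713, 0.001]
contact_force: [0.9, 0.9, 1.0]
gripper_width: 0.853
grasp_force: 0.0
```

Call:
move_arm:
  increments: [-23,23,9,0,0.85,-23,24,8,0.01,0.85,-23,24,9,0,0.85,-23,23,8,0.01,0.85,0,0,30,0,0.85,0,0,30,0,0.85,0,0,0,0,0.85,0,0,0,0,0.85]

```text
time: 25.05
tool_pos: [0.5797, -0.0314, 0.0552]
tool_rot: [-0.002, 0.708, 0.706, -0.002]
contact_force: [0.2, 0.0, 0.8]
gripper_width: 0.85
grasp_force: 0.0
```

```bash
python3 -c "
from h import *
p,a,s=pose();print(p,a,s['gripper_width'])
f=grab('top','9')
print(rect(f,blob(f,(205,188,245,232),black),.047),rect(f,blob(f,(185,165,260,240),lambda B,G,R,H:(R-G>80)|(R+G+B<150),3),.028))
L=blob(f,(200,188,222,232),pink,2);print('L',rect(f,L,.028)); Rr=blob(f,(225,188,245,232),pink,2);print('R',rect(f,Rr,.028))
plan([(583,-36.3,-20,0,.85)])"
```

```text
[579.71833772 -31.39651696  55.20040005] -0.12282598177131163 0.8500370589941941
(array([441.6, 324.6]), array([65.7, 78. ]), 91.7) (array([442.7, 328.3]), array([ 67.7, 100.3]), 92.7)
L (array([440.1, 373.1]), array([ 9.8, 66.7]), 3.2)
R (array([444.7, 284. ]), array([11.6, 67.6]), 2.8)
[-2,0,26,-0.0,0.85,-1,1,26,-0.0,0.85,-2,0,26,-0.0,0.85]
end [582.6 -36.6 -20.3] -0.1
```

Call:
move_arm:
  increments: [-2,2,20,0,0.85,0,0,0,0,0.85,0,0,0,0,0.85,0,0,0,0,0.85]

```text
time: 25.43
tool_pos: [0.585, -0.0336, 0.0398]
tool_rot: [0.001, 0.708, 0.707, 0.001]
contact_force: [0.7, -0.0, -0.3]
gripper_width: 0.847
grasp_force: 0.0
```

```bash
python3 -c "
from h import *
p,a,s=pose();print(p,a)
plan([(583,-36.3,-31,0,.85)],20)"
```

```text
[584.96442339 -33.62506803  39.84026435] -0.08991747680399638
[-1,0,18,-0.0,0.85,-1,-1,18,-0.0,0.85,0,0,17,-0.0,0.85,-1,-1,18,-0.0,0.85]
end [583.  -36.6 -31.2] -0.1
```

Call:
move_arm:
  increments: [-1,-1,24,0,0.85,-1,-1,24,0,0.85,-1,0,18,0,0.85,0,0,5,0,0.85,0,0,0,0,0.85,0,0,0,0,0.3,0,0,0,0,0.3,0,0,0,0,0.3]

```text
time: 26.1
tool_pos: [0.5843, -0.0371, -0.0303]
tool_rot: [0.002, 0.708, 0.706, 0.001]
contact_force: [0.4, 0.3, 1.6]
gripper_width: 0.549
grasp_force: 61.7
```

Call:
move_arm:
  increments: [0,0,0,0,0.3,0,0,0,0,0.3,0,0,0,0,0.3,0,0,0,0,0.3]

```text
time: 26.43
tool_pos: [0.5843, -0.0371, -0.0304]
tool_rot: [0.002, 0.708, 0.706, 0.001]
contact_force: [-1.3, -0.3, 6.5]
gripper_width: 0.549
grasp_force: 62.2
```

```bash
python3 -c "
from h import *
p,a,s=pose();print(p,a,s['gripper_width'],s['contact_force'])
plan([(583,-36,130,0,.3),(440,110,150,2,.3),(441.5,326.6,130,2.75,.3),(441.5,326.6,45,2.75,.3)])"
```

```text
[584.32160367 -37.12792457 -30.37238775] -0.10861402606345866 0.5492398449579784 [-1.26552645 -0.32142662  6.53161084]
[0,0,-32,-0.0,0.3,0,0,-32,-0.0,0.3,0,0,-32,-0.0,0.3,1,-1,-32,-0.0,0.3,0,0,-32,-0.0,0.3,24,-24,-3,-0.01,0.3,25,-24,-3,-0.01,0.3,25,-23,-4,-0.0,0.3]
[25,-23,-3,-0.01,0.3,25,-23,-4,-0.0,0.3,24,-24,-3,-0.01,0.3,36,2,3,-0.0,0.3,36,2,3,-0.0,0.3,36,1,3,-0.0,0.3,36,2,4,-0.0,0.3,36,1,3,-0.0,0.3]
[37,2,4,-0.01,0.3,0,0,28,0.0,0.3,0,0,28,0.0,0.3,0,0,29,0.0,0.3]
end [441.6 326.8  44.6] 2.8
```

Call:
move_arm:
  increments: [0,0,-32,0,0.3,0,0,-32,0,0.3,0,0,-32,0,0.3,1,-1,-32,0,0.3,0,0,-32,0,0.3,24,-24,-3,-0.01,0.3,25,-24,-3,-0.01,0.3,25,-23,-4,0,0.3]

```text
time: 27.1
tool_pos: [0.5091, 0.0382, 0.1383]
tool_rot: [0.001, 0.701, 0.713, 0.001]
contact_force: [1.1, 0.1, -0.9]
gripper_width: 0.548
grasp_force: 62.0
```

Call:
move_arm:
  increments: [25,-23,-3,-0.01,0.3,25,-23,-4,0,0.3,24,-24,-3,-0.01,0.3,36,2,3,0,0.3,36,2,3,0,0.3,36,1,3,0,0.3,36,2,4,0,0.3,36,1,3,0,0.3]

```text
time: 27.77
tool_pos: [0.4385, 0.2921, 0.1314]
tool_rot: [0.0, 0.693, 0.721, 0.001]
contact_force: [2.1, -0.1, -0.1]
gripper_width: 0.556
grasp_force: 62.0
```

Call:
move_arm:
  increments: [37,2,4,-0.01,0.3,0,0,28,0,0.3,0,0,28,0,0.3,0,0,29,0,0.3,0,0,0,0,0.3,0,0,0,0,0.3,0,0,0,0,0.3]

```text
time: 28.35
tool_pos: [0.4404, 0.3277, 0.0437]
tool_rot: [0.0, 0.69, 0.724, 0.001]
contact_force: [0.0, 0.1, 0.4]
gripper_width: 0.551
grasp_force: 62.0
```

```bash
python3 -c "
from h import *
p,a,s=pose();print(p,a,s['gripper_width'],s['contact_force'])
plan([(442,326,18,2.75,.3)])"
```

```text
[440.36160796 327.65261867  43.67638644] 2.737792015339546 0.5513283869783295 [0.02141389 0.11864434 0.38454372]
[-2,2,26,-0.0,0.3]
end [442.5 325.8  17.7] 2.7
```

Call:
move_arm:
  increments: [-2,1,13,0,0.3,0,0,11,0,0.3,0,0,1,0,0.3,0,0,1,0,0.3,0,0,0,0,0.3,0,0,0,0,0.3]

```text
time: 28.85
tool_pos: [0.4414, 0.3253, 0.017]
tool_rot: [0.001, 0.69, 0.724, 0.001]
contact_force: [-0.6, -2.5, 4.5]
gripper_width: 0.552
grasp_force: 62.6
```

Call:
move_arm:
  increments: [0,0,0,0,0.85,0,0,0,0,0.85,0,0,0,0,0.85,0,0,-20,0,0.85,0,0,-38,0,0.85,0,0,-38,0,0.85,0,0,-38,0,0.85,0,0,0,0,0.7]

```text
time: 29.52
tool_pos: [0.4448, 0.3278, 0.1593]
tool_rot: [0.002, 0.69, 0.724, 0.007]
contact_force: [0.4, 0.4, 1.4]
gripper_width: 0.724
grasp_force: 0.0
```

```bash
python3 -c "
from h import *
p,a,s=pose();print(p,a)
plan([(440,120,160,2,.7),(465.4,-36.3,110,1.5,.6),(465.4,-36.3,50,1.5,.6)])"
```

```text
[444.82743609 327.83088493 159.28317549] 2.759613498572353
[-35,-2,0,0.0,0.7,-34,-3,0,0.0,0.7,-35,-2,0,0.0,0.7,-34,-3,0,0.0,0.7,-35,-2,0,0.01,0.7,-34,-2,-1,0.0,0.7,-32,4,10,0.0,0.6,-31,4,10,0.0,0.6]
[-32,4,10,0.0,0.6,-31,3,10,0.01,0.6,-31,4,10,0.0,0.6,0,0,30,0.0,0.6,0,0,30,0.0,0.6]
end [465.1 -35.8  50.3] 1.6
```

Call:
move_arm:
  increments: [-35,-2,0,0,0.7,-34,-3,0,0,0.7,-35,-2,0,0,0.7,-34,-3,0,0,0.7,-35,-2,0,0.01,0.7,-34,-2,-1,0,0.7,-32,4,10,0,0.6,-31,4,10,0,0.6]

```text
time: 30.18
tool_pos: [0.4466, 0.0536, 0.131]
tool_rot: [0.001, 0.694, 0.72, 0.001]
contact_force: [1.0, -0.4, -0.1]
gripper_width: 0.601
grasp_force: 0.0
```

Call:
move_arm:
  increments: [-32,4,10,0,0.6,-31,3,10,0.01,0.6,-31,4,10,0,0.6,0,0,30,0,0.6,0,0,30,0,0.6,0,0,0,0,0.6,0,0,0,0,0.6,0,0,0,0,0.6]

```text
time: 30.85
tool_pos: [0.4613, -0.0383, 0.0418]
tool_rot: [0.0, 0.697, 0.717, 0.0]
contact_force: [-0.1, -0.3, 0.1]
gripper_width: 0.598
grasp_force: 0.0
```

```bash
python3 -c "
from h import *
p,a,s=pose();print(p,a,s['gripper_width'])
f=grab('top','10')
wt=lambda B,G,R,H:(H[...,1]<60)&(H[...,2]>110)
print('tape',rect(f,blob(f,(205,185,245,232),wt,3),.065))
print('ink',rect(f,blob(f,(205,188,245,232),lambda B,G,R,H:((R+G+B<150)|wt(B,G,R,H)),3),.047))
print(rect(f,blob(f,(185,165,260,240),lambda B,G,R,H:(R-G>80)|(R+G+B<150)|wt(B,G,R,H),3),.028))
plan([(465.4,-36.3,12,1.5,.6)],20)"
```

```text
[461.28333917 -38.30934953  41.84016788] 1.6354223483123511 0.5978825027694886
tape (array([377.9, 299. ]), array([ 17.4, 138.2]), 91.5)
ink (array([441.6, 324.6]), array([65.8, 78.1]), 91.7)
(array([476.4, 321. ]), array([268.1, 270.3]), 1.6)
[1,2,15,0.0,0.6,1,1,16,0.0,0.6]
end [465.  -36.3  11.7] 1.6
```

Call:
move_arm:
  increments: [1,3,15,0,0.6,1,1,14,0,0.6,0,0,0,0,0.6,0,0,0,0,0.6,0,0,0,0,0.05,0,0,0,0,0.05,0,0,0,0,0.05,0,0,0,0,0.05]

```text
time: 31.57
tool_pos: [0.4659, -0.0365, 0.0135]
tool_rot: [0.001, 0.697, 0.717, 0.001]
contact_force: [-0.4, 1.0, 5.9]
gripper_width: 0.251
grasp_force: 59.4
```

Call:
move_arm:
  increments: [0,0,0,0,0.05,0,0,0,0,0.05,0,0,0,0,0.05,0,0,0,0,0.05]

```text
time: 31.9
tool_pos: [0.4659, -0.0365, 0.0135]
tool_rot: [0.001, 0.697, 0.717, 0.001]
contact_force: [-1.1, 1.2, 5.2]
gripper_width: 0.246
grasp_force: 59.5
```

```bash
python3 -c "
from h import *
p,a,s=pose();print(p,a,s['gripper_width'],s['contact_force'])
f=load('top10')
wt=lambda B,G,R,H:(H[...,1]<60)&(H[...,2]>110)
print('tape',rect(f,blob(f,(210,195,233,219),wt,3),.065))
plan([(465,-36,160,1.5,.05),(442,60,180,1.5,.05),(500,200,180,2,.05),(543,275,150,2.5,.05),(543,275,70,2.5,.05)])"
```

```text
[465.91189009 -36.54878819  13.468812  ] 1.598549651603598 0.24578322683344192 [-1.07921439  1.19382268  5.21822017]
tape (array([441.8, 327.3]), array([50. , 50.7]), 60.4)
[0,0,-37,0.0,0.05,0,0,-37,0.0,0.05,0,0,-36,0.0,0.05,1,-1,-37,0.0,0.05,32,-7,-7,0.0,0.05,32,-7,-6,0.0,0.05,32,-6,-7,0.0,0.05,35,15,0,-0.0,0.05]
[35,16,0,-0.0,0.05,34,15,0,-0.0,0.05,35,16,0,-0.01,0.05,24,15,10,-0.0,0.05,24,15,10,-0.0,0.05,25,15,10,-0.01,0.05,0,0,27,0.0,0.05,0,0,27,0.0,0.05]
[0,0,26,0.0,0.05]
end [542.5 275.2  70.5] 2.7
```

```bash
python3 -c "
from h import *
f=load('top10'); im=cv2.cvtColor(f['image'],cv2.COLOR_BGR2GRAY).astype(int)
print('socket cols',228,im[180:188,222:250].mean(0).round().astype(int).tolist())
print('socket rows',im[170:200,232:237].mean(1).round().astype(int).tolist())
print('slot cols',im[181:187,188:222].mean(0).round().astype(int).tolist())
print('slot rows',im[170:200,198:210].mean(1).round().astype(int).tolist())
print(proj(f,np.array([[543.7,276.1,42],[543.7,276.1,20],[538.8,388,42]])/1000))
C=(490,329.8)
for b,z in((box((52,-56),54,54),42),(box((52,-56),30,30),38),(box((52,56),48,88),42),(box((52,56),28,68),38)):
  q=proj(f,np.c_[S(C,2.5,b),[z]*4]/1000); print(q.round(1).tolist())"
```

```text
socket cols 228 [144, 144, 144, 144, 144, 141, 139, 126, 107, 71, 138, 138, 138, 139, 139, 138, 136, 117, 135, 137, 90, 69, 144, 144, 144, 144, 144, 143]
socket rows [151, 140, 144, 147, 149, 149, 146, 139, 123, 89, 108, 143, 146, 143, 142, 142, 144, 139, 127, 135, 125, 87, 113, 140, 139, 141, 144, 144, 122, 86]
slot cols [174, 174, 172, 156, 149, 128, 70, 76, 144, 144, 144, 144, 144, 143, 144, 144, 145, 144, 144, 144, 144, 144, 144, 144, 144, 137, 145, 143, 51, 71, 143, 142, 144, 143]
slot rows [165, 155, 145, 148, 145, 142, 142, 143, 136, 122, 100, 126, 154, 150, 147, 144, 142, 137, 131, 135, 111, 90, 130, 146, 145, 147, 148, 147, 136, 120]
[[234.61612883 182.90455796]
 [235.70019024 183.78600512]
 [203.19166558 183.40543665]]
[[242.2, 190.1], [242.2, 175.2], [227.1, 175.4], [227.0, 190.3]]
[[239.0, 186.9], [239.0, 178.7], [230.7, 178.8], [230.6, 187.1]]
[[215.5, 189.7], [215.6, 176.4], [190.9, 176.8], [190.7, 190.1]]
[[213.0, 187.1], [213.0, 179.4], [194.0, 179.7], [193.9, 187.4]]
```

Call:
move_arm:
  increments: [0,0,-37,0,0.05,0,0,-37,0,0.05,0,0,-36,0,0.05,1,-1,-37,0,0.05,32,-7,-7,0,0.05,32,-7,-6,0,0.05,32,-6,-7,0,0.05,35,15,0,0,0.05]

```text
time: 32.57
tool_pos: [0.4539, 0.0963, 0.1809]
tool_rot: [0.001, 0.698, 0.716, 0.001]
contact_force: [1.3, -0.3, -0.3]
gripper_width: 0.25
grasp_force: 59.1
```

Call:
move_arm:
  increments: [35,16,0,0,0.05,34,15,0,0,0.05,35,16,0,-0.01,0.05,24,15,10,0,0.05,24,15,10,0,0.05,25,15,10,-0.01,0.05,0,0,27,0,0.05,0,0,27,0,0.05]

```text
time: 33.23
tool_pos: [0.5426, 0.2772, 0.0951]
tool_rot: [0.001, 0.689, 0.725, 0.001]
contact_force: [0.2, -0.4, -0.9]
gripper_width: 0.252
grasp_force: 59.1
```

Call:
move_arm:
  increments: [0,0,0,0,0.05,0,0,0,0,0.05,0,0,0,0,0.05]

```text
time: 33.48
tool_pos: [0.5417, 0.2754, 0.0961]
tool_rot: [0.0, 0.69, 0.724, 0.001]
contact_force: [-0.4, -0.2, -0.1]
gripper_width: 0.249
grasp_force: 59.0
```

Call:
move_arm:
  increments: [0,1,20,0,0.05,0,0,16,0,0.05,0,0,8,0,0.05,0,0,8,0,0.05,0,0,5,0,0.05,0,0,0,0,0.05]

```text
time: 33.98
tool_pos: [0.5421, 0.2753, 0.0377]
tool_rot: [-0.0, 0.69, 0.724, -0.0]
contact_force: [-0.3, -0.5, 0.0]
gripper_width: 0.243
grasp_force: 59.0
```

Call:
move_arm:
  increments: [0,0,3,0,0.05,0,0,2,0,0.05,0,0,0,0,0.05,0,0,0,0,0.05]

```text
time: 34.32
tool_pos: [0.5429, 0.2757, 0.0336]
tool_rot: [0.0, 0.69, 0.724, 0.001]
contact_force: [-0.1, -0.0, 1.2]
gripper_width: 0.251
grasp_force: 59.2
```

Call:
move_arm:
  increments: [0,0,0,0,0.5,0,0,0,0,0.6,0,0,0,0,0.6,0,0,-15,0,0.6,0,0,-35,0,0.6,0,0,-38,0,0.6,0,0,-38,0,0.6,0,0,-20,0,0.6]

```text
time: 34.98
tool_pos: [0.5441, 0.2762, 0.1845]
tool_rot: [0.002, 0.69, 0.724, 0.003]
contact_force: [0.3, 0.1, 1.1]
gripper_width: 0.603
grasp_force: 0.0
```

```bash
python3 -c "
from h import *
p,a,s=pose();print(p,a)
plan([(500,150,180,3,.6),(520,0,180,4,.6),(574.5,-164.4,150,4.5,.6),(574.5,-164.4,100,4.5,.6)])"
```

```text
[544.05051172 276.18049902 184.46425353] 2.7536873821147814
[-31,-13,1,-0.0,0.6,-31,-12,1,-0.0,0.6,-31,-13,1,-0.0,0.6,-31,-12,1,-0.0,0.6,-38,3,0,-0.01,0.6,-38,3,0,-0.0,0.6,-37,3,0,-0.01,0.6,-38,2,0,-0.0,0.6]
[-34,9,6,-0.0,0.6,-33,9,6,-0.0,0.6,-34,8,6,-0.0,0.6,-33,9,6,-0.01,0.6,-34,8,6,-0.0,0.6,0,0,25,-0.0,0.6,0,0,25,-0.0,0.6]
end [ 574.5 -164.8  100.5] 4.5
```

Call:
move_arm:
  increments: [-31,-13,1,0,0.6,-31,-12,1,0,0.6,-31,-13,1,0,0.6,-31,-12,1,0,0.6,-38,3,0,-0.01,0.6,-38,3,0,0,0.6,-37,3,0,-0.01,0.6,-38,2,0,0,0.6]

```text
time: 35.65
tool_pos: [0.5177, -0.0025, 0.175]
tool_rot: [0.0, 0.682, 0.731, 0.0]
contact_force: [1.0, 0.2, 0.8]
gripper_width: 0.599
grasp_force: 0.0
```

Call:
move_arm:
  increments: [-34,9,6,0,0.6,-33,9,6,0,0.6,-34,8,6,0,0.6,-33,9,6,-0.01,0.6,-34,8,6,0,0.6,0,0,25,0,0.6,0,0,25,0,0.6,0,0,0,0,0.6]

```text
time: 36.32
tool_pos: [0.5687, -0.1647, 0.0886]
tool_rot: [-0.005, 0.679, 0.734, -0.002]
contact_force: [-0.9, 0.7, -1.1]
gripper_width: 0.598
grasp_force: 0.0
```

Call:
move_arm:
  increments: [0,0,0,0,0.6,0,0,0,0,0.6]

```text
time: 36.48
tool_pos: [0.573, -0.1654, 0.0959]
tool_rot: [0.001, 0.679, 0.734, 0.0]
contact_force: [-0.4, -0.3, 0.7]
gripper_width: 0.6
grasp_force: 0.0
```

```bash
python3 -c "
from h import *
p,a,s=pose();print(p,a,s['gripper_width'])
f=grab('top','11');print('stamp',rect(f,blob(f,(222,170,248,195),lambda B,G,R,H:(R+G+B<110)),.088))
plan([(574.5,-164.4,40,4.5,.6)],25)"
```

```text
[ 573.03394204 -165.42159234   95.92470747] 4.496124481700634 0.600021475848594
stamp (array([539.4, 270.3]), array([23.7, 28.2]), 91.6)
[0,0,19,0.0,0.6,1,0,19,0.0,0.6,0,1,19,0.0,0.6]
end [ 574.5 -164.5   39.8] 4.5
```

Call:
move_arm:
  increments: [0,1,20,0,0.6,1,0,20,0,0.6,0,0,15,0,0.6,0,0,0,0,0.6,0,0,0,0,0.05,0,0,0,0,0.05,0,0,0,0,0.05,0,0,0,0,0.05]

```text
time: 37.2
tool_pos: [0.5753, -0.1651, 0.0425]
tool_rot: [0.002, 0.679, 0.734, 0.001]
contact_force: [-0.3, -0.1, 3.3]
gripper_width: 0.219
grasp_force: 61.8
```

Call:
move_arm:
  increments: [0,0,0,0,0.05,0,0,0,0,0.05,0,0,0,0,0.05,0,0,0,0,0.05]

```text
time: 37.53
tool_pos: [0.5753, -0.1651, 0.0425]
tool_rot: [0.002, 0.679, 0.734, 0.001]
contact_force: [-0.0, 0.6, 5.9]
gripper_width: 0.226
grasp_force: 61.9
```

```bash
python3 -c "
from h import *
p,a,s=pose();print(p,a,s['gripper_width'],s['contact_force'])
plan([(574,-164,200,4.5,.05),(520,0,215,4,.05),(538,387,215,2.5,.05),(538,387,135,2.5,.05)])"
```

```text
[ 575.29144377 -165.14354352   42.49632128] 4.4702521882192 0.2264349712980233 [-5.58845733e-03  6.19850328e-01  5.89994385e+00]
[0,0,-32,-0.0,0.05,0,0,-31,-0.0,0.05,0,0,-32,-0.0,0.05,1,-1,-31,-0.0,0.05,0,0,-32,-0.0,0.05,34,-8,-3,0.0,0.05,33,-8,-3,0.0,0.05,34,-8,-3,0.0,0.05]
[33,-9,-3,0.0,0.05,34,-8,-3,0.01,0.05,35,4,0,0.0,0.05,35,4,0,0.0,0.05,35,4,0,0.0,0.05,35,4,0,0.0,0.05,35,4,0,0.0,0.05,35,4,0,0.0,0.05]
[35,4,0,0.0,0.05,35,4,0,0.01,0.05,35,4,0,0.0,0.05,35,3,0,0.01,0.05,35,4,0,0.0,0.05,0,0,27,0.0,0.05,0,0,27,0.0,0.05,0,0,26,0.0,0.05]
end [538.4 387.  135.5] 2.8
```

Call:
move_arm:
  increments: [0,0,-32,0,0.05,0,0,-31,0,0.05,0,0,-32,0,0.05,1,-1,-31,0,0.05,0,0,-32,0,0.05,34,-8,-3,0,0.05,33,-8,-3,0,0.05,34,-8,-3,0,0.05]

```text
time: 38.2
tool_pos: [0.5405, -0.0642, 0.2082]
tool_rot: [0.001, 0.68, 0.734, 0.001]
contact_force: [0.6, 1.5, -1.3]
gripper_width: 0.223
grasp_force: 61.1
```

Call:
move_arm:
  increments: [33,-9,-3,0,0.05,34,-8,-3,0.01,0.05,35,4,0,0,0.05,35,4,0,0,0.05,35,4,0,0,0.05,35,4,0,0,0.05,35,4,0,0,0.05,35,4,0,0,0.05]

```text
time: 38.87
tool_pos: [0.5278, 0.2137, 0.2132]
tool_rot: [0.0, 0.683, 0.731, 0.0]
contact_force: [0.4, 0.3, 0.1]
gripper_width: 0.224
grasp_force: 61.1
```

Call:
move_arm:
  increments: [35,4,0,0,0.05,35,4,0,0.01,0.05,35,4,0,0,0.05,35,3,0,0.01,0.05,35,4,0,0,0.05,0,0,27,0,0.05,0,0,27,0,0.05,0,0,26,0,0.05]

```text
time: 39.53
tool_pos: [0.5366, 0.3888, 0.1324]
tool_rot: [0.0, 0.689, 0.724, 0.001]
contact_force: [0.6, 0.4, -1.4]
gripper_width: 0.223
grasp_force: 61.1
```

Call:
move_arm:
  increments: [0,0,0,0,0.05,0,0,0,0,0.05,0,0,0,0,0.05]

```text
time: 39.78
tool_pos: [0.5374, 0.3881, 0.1346]
tool_rot: [0.0, 0.69, 0.724, 0.001]
contact_force: [0.6, -1.0, -0.3]
gripper_width: 0.227
grasp_force: 61.1
```

```bash
python3 -c "
from h import *
p,a,s=pose();print(p,a,s['gripper_width'],s['contact_force'])
plan([(538,386.4,88,2.5,.05)],25)"
```

```text
[537.40520942 388.05953322 134.63168401] 2.7373015473181908 0.22735753567609776 [ 0.63989587 -0.97596158 -0.25831087]
[-1,0,23,0.0,0.05,-1,1,24,0.0,0.05]
end [538.5 386.1  87.6] 2.7
```

Call:
move_arm:
  increments: [-1,1,24,0,0.05,-1,0,23,0,0.05,0,0,8,0,0.05,0,0,8,0,0.05,0,0,5,0,0.05,0,0,0,0,0.05]

```text
time: 40.28
tool_pos: [0.5379, 0.3859, 0.0652]
tool_rot: [0.0, 0.69, 0.724, 0.0]
contact_force: [0.2, 0.0, -2.1]
gripper_width: 0.225
grasp_force: 61.1
```

Call:
move_arm:
  increments: [0,0,3,0,0.05,0,0,2,0,0.05,0,0,0,0,0.05,0,0,0,0,0.05]

```text
time: 40.62
tool_pos: [0.5389, 0.3867, 0.0625]
tool_rot: [0.0, 0.69, 0.724, 0.002]
contact_force: [-1.3, -0.2, 5.6]
gripper_width: 0.227
grasp_force: 61.9
```

Call:
move_arm:
  increments: [0,0,0,0,0.5,0,0,0,0,0.6,0,0,0,0,0.6,0,0,-15,0,0.6,0,0,-35,0,0.6,0,0,-38,0,0.6,0,0,-38,0,0.6,0,0,-30,0,0.6]

```text
time: 41.28
tool_pos: [0.5383, 0.3862, 0.2205]
tool_rot: [0.001, 0.69, 0.724, 0.002]
contact_force: [0.1, 0.7, 1.2]
gripper_width: 0.6
grasp_force: 0.0
```

Call:
move_arm:
  increments: [-35,-13,0,0,0.6,-35,-13,0,0,0.6,-35,-13,0,0,0.6,-35,-13,0,0,0.6,-35,-13,0,0,0.6,-35,-5,0,0,0.6,-35,0,0,0,0.6,-35,0,0,0,0.6]

```text
time: 41.95
tool_pos: [0.4807, 0.1013, 0.2171]
tool_rot: [0.001, 0.69, 0.724, 0.001]
contact_force: [-0.0, 0.4, 0.2]
gripper_width: 0.598
grasp_force: 0.0
```

Call:
move_arm:
  increments: [-35,0,0,0,0.6,-35,0,0,0,0.6,-35,0,0,0,0.6,0,0,0,0,0.6,0,0,0,0,0.6]

```text
time: 42.37
tool_pos: [0.4863, -0.0035, 0.2167]
tool_rot: [0.0, 0.691, 0.723, 0.0]
contact_force: [0.3, 0.4, 0.5]
gripper_width: 0.601
grasp_force: 0.0
```

```bash
python3 -c "
from h import *
p,a,s=pose();print(p,a,s['contact_force'])
f=grab('top','12');g=grab('scene','12')
z=lambda i,x,y:cv2.resize(i[y:y+80,x:x+80] if x<200 else i[y:y+100,x:x+100],(395,395),interpolation=cv2.INTER_CUBIC)
cv2.imwrite('pics/fin.png',np.hstack([z(f['image'],185,165),z(g['image'],225,105)]))"
```

```text
[486.26850643  -3.51450082 216.70402677] 2.539860839257331 [0.27598687 0.3753002  0.51106665]
```

View pics/fin.png

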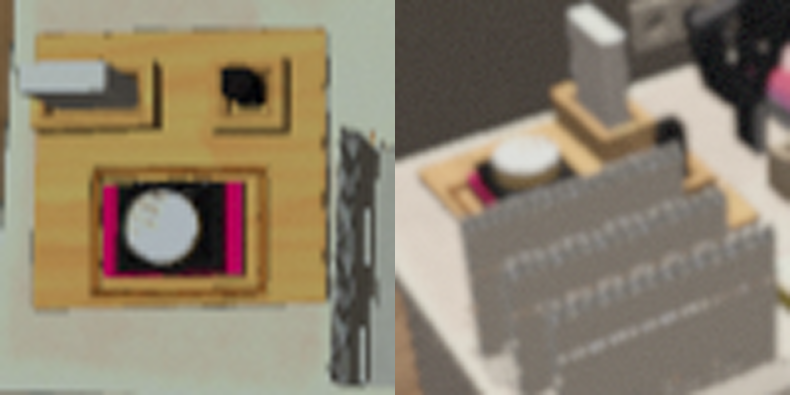

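The final picture shows the pile centred in the lipped place: the tape is at (162,227) in the left half, on the pad and carton. The slim carton and stamp both stand upright in their holders, at (65,78) and (243,88), and the robot is clear. Handing in.

```bash
python3 -c "
from plant import manip
print(manip.job_done())"
```

```text
the job is handed in; nothing more can be done
None
```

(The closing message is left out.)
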